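Take a tin's temperature with the infrared stick thermometer

TASK

Take the temperature of the round tin on the tray. Lift the stick thermometer out of its charger, lay it on the sloped wooden stand with its black nose at the low end and let go, then take it again another way and point it straight down at the middle of the round tin's lid from about 6 cm up, holding it still for two seconds. Finally lay it back on the sloped stand the same way and let go, touching neither tin and knocking nothing else about.

Things in the scene. Friction and masses are not known exactly. Their poses are not given: they have to be found in the camera images.
- wand: Infrared thermometer: straight white stick 180 mm long, 24 x 24 mm in section (24 mm along y is the grasp), ending in a 31 mm long round black nose with the lens; about 130 g, balanced near the middle. Origin mid-length on its axis; +x along the axis to the tail, the lens looks along -x. Starts level in the charger, axis 42 mm above the table, tail away from the robot.
- lens (a point): Middle of the lens, the front end of the thermometer, 90 mm from its origin along -x; the black nose tapers from 23 to 17 mm there. Axes as wand. It reads what lies on its axis, 30 to 90 mm ahead.
- tail (a point): Middle of the tail end of the thermometer, 90 mm from its origin along +x.
- charger: Fixed grey charger, base 250 x 66 x 10 mm, origin on the table under the wand's middle, +x to the tail. Two 12 mm thick saddles hold the wand, 68 mm to the lens side and 60 mm to the tail side of the origin; free for the fingers between them. A column 140 mm tall stands 8 mm behind the tail and leaves no room to tilt the gripper far over the tail.
- stand: Fixed light wooden stand, base 190 x 80 x 10 mm, holds the wand sloped at 40 deg, lens low towards the robot. Origin on the table, z up, +x level from low to high end. The seated wand's middle is 100 mm above the origin, its +x is (cos 40, 0, sin 40 deg). Two saddles, floor 32 mm wide, sides flared up to about the wand's axis: it drops in square to the slope.
- seat_low (a point): Where the lens lies when the wand is seated on the stand, 42 mm above the table; a small stop 7 mm beyond keeps the wand from sliding off (come down clear of it). The saddles, 12 mm thick, are centred 22 mm and 98 mm up the slope from here, with a 64 mm gap for the fingers between (a grip 60 mm from the lens fits).
- seat_high (a point): Where the middle of the tail end lies when the wand is seated on the stand, 158 mm above the table. From here 76 mm down the slope the wand stands free of the saddles, for the second grip (44 mm from the tail end fits a gripper pointing straight down).
- tin_round: The tin to measure: round, bare aluminium with lid, 83 mm across, 38 mm tall, loose, standing on the tray's floor (5 mm above the table). Origin in the middle of its underside, z up.
- lid_round (a point): Middle of the top of the round tin's lid.
- tin_square: The other tin, not to be measured: square, bare aluminium with lid, 79 x 79 mm, 38 mm tall, loose, on the tray. The two tins may stand in either place.
- tray: Fixed pale grey tray 300 x 300 mm with an 18 mm rim, 5 mm floor; origin under its middle. Carries both tins, a jar and a squeeze bottle.
- jar: Bystander: closed glass jar with white cap, 76 mm across, 105 mm tall, on the tray; loose, to be left alone. Origin at its underside.
- squeeze: Bystander: red squeeze bottle, 44 mm across, 120 mm tall, on the tray; loose, to be left alone. Origin at its underside.
- mug: Bystander: white ceramic mug, 76 mm across, 85 mm tall, at the back; loose, to be left alone. Origin at its underside.
- bowl: Bystander: white plastic bowl, 110 mm across, 45 mm tall, at the back; loose, to be left alone. Origin at its underside.
- block: Bystander: plain wooden block 90 x 45 x 30 mm, in front of the charger; loose, to be left alone. Origin at its underside.
- spoon: Bystander: spoon lying flat on the table near the robot, about 200 mm long; loose, to be left alone. Origin at its underside.
Not all that is in view belongs to the job. Leave any green or orange look-alike of the stand alone.

How it is judged:
On the way, in this order (a step that is already met when the one before it is completed fails the run):
1. the thermometer lies on the sloped stand, lens low, let go and still (distance between lens and seat_low below 0.025 m and distance between tail and seat_high below 0.025 m and contact force between wand and the fingers below 0.1 N and linear speed of wand below 0.02 m/s and contact force between wand and stand above 0.2 N), for 0.3 s.
2. held in the gripper, the thermometer points straight down at the middle of the round tin's lid and is kept still for a second (x of lid_round in the frame of lens between -0.09 and -0.03 m and y of lid_round in the frame of lens between -0.018 and 0.018 m and z of lid_round in the frame of lens between -0.018 and 0.018 m and angle between the x axis of wand and the z axis of tin_round, either way round below 0.35 rad and linear speed of wand below 0.03 m/s and angular speed of wand below 0.25 rad/s and contact force between wand and the fingers above 1 N), for 1 s.
At the end, for the whole second after the job is handed in: The thermometer lies on the sloped stand, lens and tail within 25 mm of their seats, let go and still, after being laid there once and then held 1 s upright within 20 deg, lens 30 to 90 mm above the round lid, its axis within 18 mm of the middle (all of step 1); the robot touches nothing.
It fails at once if a tin is touched by the thermometer or the robot (contact force between any of tin_round, tin_square and wand above 1 N or contact force between any of tin_round, tin_square and the fingers above 1 N or contact force between any of tin_round, tin_square and the arm above 1 N).
It fails at once if a bystander is knocked about (moved more than 30 mm) (distance of any of jar, squeeze, mug, bowl, block, spoon, tin_round, tin_square from where it was at the start of the episode above 0.03 m).
It also fails if it takes over 64 s, if anything falls off the work surface, if the arm or the gripper's body presses on something with over 40 N, if the wrist force passes 120 N, or if a joint passes its speed limit or range.

ROBOT

A 6-joint arm with a two-finger parallel gripper is mounted at the origin on the work surface. World frame = base frame: x ahead of the robot, y to its left, z up, the work surface at z = 0. Lengths are in m, angles in rad, forces in N, time in s.
With the tool pointing down it reaches from about 0.225 to 0.875 m from the base axis. Payload 3.4 kg.
Tool frame: the origin (TCP) lies at the very end of the fingers, on their centre line; the grasp point (between the pads) lies 19 mm behind it (manip.hold_point_z is the distance from the TCP to the grasp point, in m); z points along the fingers, x is the direction in which the jaws open and shut, and the axes are right-handed (so a half turn about z gives the same grasp; the last joint's range is limited). The gripper opens to 85 mm and grips with 20 to 120 N. Pads are 22 mm wide; open, the fingers measure 114 mm over their backs; the gripper's body (76 mm by 85 mm) begins 54 mm behind the grasp point. The pads swing forward as they close: fully open they stand 13 mm farther back than shut.
Start: joints at [-1.269, 0.276, 1.505, -0, 1.361, -0.121], TCP at [0.236, -0.524, 0.231] pointing down, gripper open.
Joint ranges: [-2.89, 2.89], [-0.75, 2.08], [0.22, 2.7], [-1.18, 4.32], [0.11, 2.71], [-2.7, 2.7]. Speed limits (rad/s): [2.57, 2.57, 3.14, 3.14, 3.14, 3.14].

INTERFACE

Orientations are given as a unit quaternion [w, x, y, z].
In Python, from rig import manip gives the robot as it stands.
- The arm moves only by the tool apply_moves, never from a script. Its argument "commands" is one flat list of numbers, 6 for each row, row after row: the shift along the tool's x, y, z normalised to -1 to 1, where 1 is 0.03 m, then the turn, a rotation vector about the tool's x, y, z normalised to -1 to 1, where 1 is 0.15 rad. A call has 1 to 20 rows; each row shifts and turns the commanded pose from where the row before left it, along the tool's axes as they then stand; what a row does not reach is not made up. A row lasts 1/10 s, in which the tool goes at most 50 mm and 8.59 degrees, less where a joint would pass 70% of its speed; a pose out of reach is approached as far as the arm can. A call with a number of a shift or a turn outside -1 to 1 is refused whole. A call with a gripper value outside its range is refused whole. "jaw" is the opening, from -1 (shut) to 1 (fully open), set as the call begins (left out, the last holds). The fingers move at their own pace and stop on an object; "newtons" is the grip in N (left out, the last holds). Time passes only in rows, so rows that do not move let the fingers close. It gives the time, the measured TCP pose, the force and the opening at its end, in the units of the state.
- manip.get_state(): the state, without advancing time (a new reading comes with each control period).
- manip.get_image(name): name is "side" or "top"; returns a dict with "frame" (420x560x3 uint8, red, green, blue), "fx", "fy", "cx", "cy" (pixels), "k1" (the pictures are not rectified: a ray, as slopes to the right and down, at radius r is drawn at 1 + k1 r^2 times it, then the intrinsics apply), "extrinsics" (4x4, takes a point from camera to world coordinates). Camera axes: x right, y up, looking along -z (the intrinsics and any distortion apply to the point x, -y, -z); pixel columns grow to the right and rows downward; lengths in m; the calibration is good to about 2 mm. A picture is of the moment at which its call begins. There is no depth.
- manip.sign_off(): hands the job in, once; it reports no verdict.
The state is a dict: "clock": time; "qpos": joint angles; "qd": joint speeds; "effort": joint torques, N m; "position": TCP position; "ee_rot": TCP orientation; "contact_force": force on the tool from outside, world axes, zero at the start; "moment": the same for the moment, N m; "width": finger opening in m.
Only numpy, scipy, OpenCV 4.12 (cv2) and the standard library are available. Lean on these libraries where they do the work, as an engineer would, in place of code of your own. Each camera call takes 0.05 s, during which the arm holds its last target. There are 200 camera calls.

## Working session

There is one attempt and no reset: what is moved stays moved. The work goes in short steps, Python scripts to look and compute and a tool call to move; the robot and the scene stay as the last step left them, time stands still between calls to the robot, and variables do not carry over. Pictures are saved under pics/ and viewed, about 8 in all and at most 12, crops included, and the job is handed in when it is done.

Besides the shell and the picture viewer there is one more tool, called as name(argument=value, ...), one argument or row to a line, values as JSON. apply_moves: Moves the arm, as the interface text tells. Scaled input: -1 to 1 covers 0.03 m each way for a shift and 0.15 rad each way for a turn. Its arguments: {"type":"object","properties":{"commands":{"type":"array"},"jaw":{"type":"number"},"newtons":{"type":"number"}},"required":["commands"]}

```bash
mkdir -p pics; ls
python3 - <<'E'
from rig import manip
import cv2,numpy as np
print(manip.get_state())
for n in("side","top"):
    d=manip.get_image(n); cv2.imwrite(f"pics/{n}0.png",d["frame"][:,:,::-1]); np.savez(f"{n}0.npz",**d)
    print(n,d["fx"],d["fy"],d["cx"],d["cy"],d["k1"]);print(np.round(d["extrinsics"],4))
a=cv2.imread("pics/top0.png")
E
```

```text
pics
{'clock': 0.0, 'qpos': array([-1.26895900e+00,  2.76608007e-01,  1.50613520e+00,  1.67673295e-05,
        1.36065478e+00, -1.20984129e-01]), 'qd': array([-9.58122517e-05, -4.14120406e-04, -1.58191581e-04,  6.97905666e-05,
        1.16148209e-03, -1.14265339e-03]), 'effort': array([-2.19253539e-03, -4.16780412e+01, -2.45805359e+01, -3.18676848e-04,
        1.10628139e-02, -1.09405715e-05]), 'position': array([ 0.2357984 , -0.52386658,  0.23043144]), 'ee_rot': array([-5.84331311e-04,  8.39741245e-01, -5.42986029e-01, -6.88063492e-04]), 'contact_force': array([-0.60174532, -0.30333187, -0.21254215]), 'moment': array([-0.01248339, -0.00467696, -0.03428806]), 'width': 0.08566103337559867}
side 416.16467370641044 416.16467370641044 283.28887748919595 206.0205082574201 0.023540061087828572
[[-0.8956  0.3041 -0.3248  0.1176]
 [-0.4449 -0.6024  0.6627  0.8104]
 [ 0.0058  0.738   0.6748  0.952 ]
 [ 0.      0.      0.      1.    ]]
top 438.68635227864576 438.68635227864576 283.85533380720113 216.0331526653663 -0.0516346266918446
[[ 0.023   0.9924 -0.1206  0.3539]
 [-0.9997  0.0242  0.0085 -0.0157]
 [ 0.0113  0.1204  0.9927  1.2653]
 [ 0.      0.      0.      1.    ]]
```

View pics/top0.png

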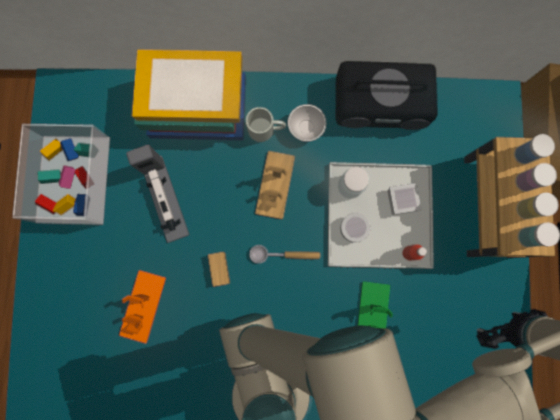

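View pics/side0.png

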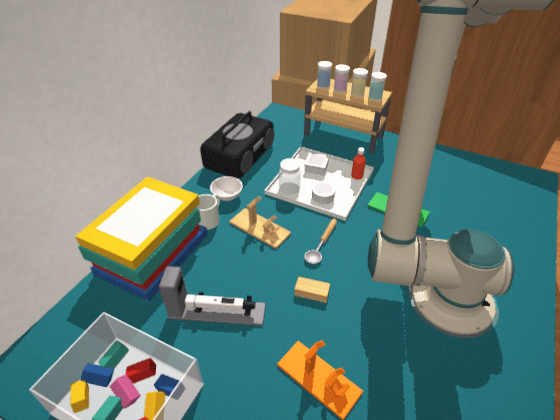

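The top view shows the charger with the wand around (162,200), and its column at (143,157). The sloped stand candidates are a light wooden one at (275,185), an orange one at (142,306) and a green one at (373,305). The wooden one matches the description. On the tray are the round tin (355,227), square tin (404,199), jar (355,181) and squeeze bottle (414,253).

```bash
cat > h.py <<'E'
import numpy as np,cv2
from rig import manip
from scipy.spatial.transform import Rotation as R
def load(f): return dict(np.load(f,allow_pickle=True))
def rays(d,uv):
    uv=np.atleast_2d(np.asarray(uv,float)); p=np.c_[(uv[:,0]-d["cx"])/d["fx"],(uv[:,1]-d["cy"])/d["fy"]]
    q=p.copy()
    for _ in range(20): q=p/(1+d["k1"]*(q**2).sum(1,keepdims=True))
    E=d["extrinsics"]; v=np.c_[q[:,0],-q[:,1],-np.ones(len(q))]@E[:3,:3].T
    return E[:3,3],v
def onplane(d,uv,z):
    o,v=rays(d,uv); return o+v*((z-o[2])/v[:,2])[:,None]
def proj(d,P):
    E=d["extrinsics"]; c=(np.atleast_2d(P)-E[:3,3])@E[:3,:3]; s=np.c_[c[:,0],-c[:,1]]/-c[:,2:]
    s=s*(1+d["k1"]*(s**2).sum(1,keepdims=True)); return s*[d["fx"],d["fy"]]+[d["cx"],d["cy"]]
def tri(d1,uv1,d2,uv2):
    o1,v1=rays(d1,uv1);o2,v2=rays(d2,uv2);v1=v1[0];v2=v2[0]
    t=np.linalg.lstsq(np.c_[v1,-v2],o2-o1,rcond=None)[0]; a=o1+t[0]*v1;b=o2+t[1]*v2
    return (a+b)/2,np.linalg.norm(a-b)
def grab(n,f):
    d=manip.get_image(n); np.savez(f,**d); return d
E
python3 - <<'E'
from h import *
t=load("top0.npz");f=t["frame"];hsv=cv2.cvtColor(f,cv2.COLOR_RGB2HSV)
# stand: wood mask in region
def reg(m,x0,y0,x1,y1):
    o=np.zeros_like(m);o[y0:y1,x0:x1]=m[y0:y1,x0:x1];return o
print("stand px",hsv[210,270],"charger",hsv[230,180],"wand",hsv[190,157],"table",hsv[240,120],"tin",f[228,355])
w=reg(cv2.inRange(hsv,(5,60,60),(25,255,255)),245,145,305,225)
ys,xs=np.nonzero(w);P=onplane(t,np.c_[xs,ys],0.01)[:,:2].astype(np.float32)
r=cv2.minAreaRect(P*1000);print("stand rect mm",r,len(xs))
c=reg(cv2.inRange(hsv,(0,0,30),(180,90,255)),125,140,192,245)
ys,xs=np.nonzero(c);P=onplane(t,np.c_[xs,ys],0.01)[:,:2].astype(np.float32)
print("charger rect",cv2.minAreaRect(P*1000),len(xs))
a=cv2.resize(f[140:245,125:310],None,fx=4,fy=4,interpolation=cv2.INTER_CUBIC)
s=load("side0.npz")["frame"]
b=cv2.resize(s[190:330,155:345],None,fx=4,fy=4,interpolation=cv2.INTER_CUBIC)
cv2.imwrite("pics/c1.png",a[:,:,::-1]);cv2.imwrite("pics/c2.png",b[:,:,::-1])
c=cv2.resize(f[155:275,320:440],None,fx=5,fy=5,interpolation=cv2.INTER_CUBIC)
cv2.imwrite("pics/c3.png",c[:,:,::-1])
E
```

```text
stand px [ 17 130 178] charger [135   5 103] wand [ 15  25 204] table [ 93 185  91] tin [154 147 148]
stand rect mm ((598.9338989257812, 2.0255508422851562), (81.20681762695312, 191.12576293945312), 80.41048431396484) 1791
charger rect ((571.7662353515625, 333.964599609375), (303.30487060546875, 94.26366424560547), 28.65734100341797) 2440
```

View pics/c1.png

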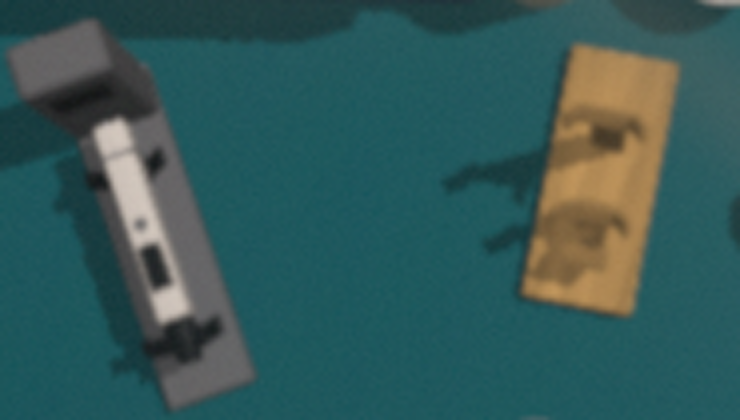

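View pics/c2.png

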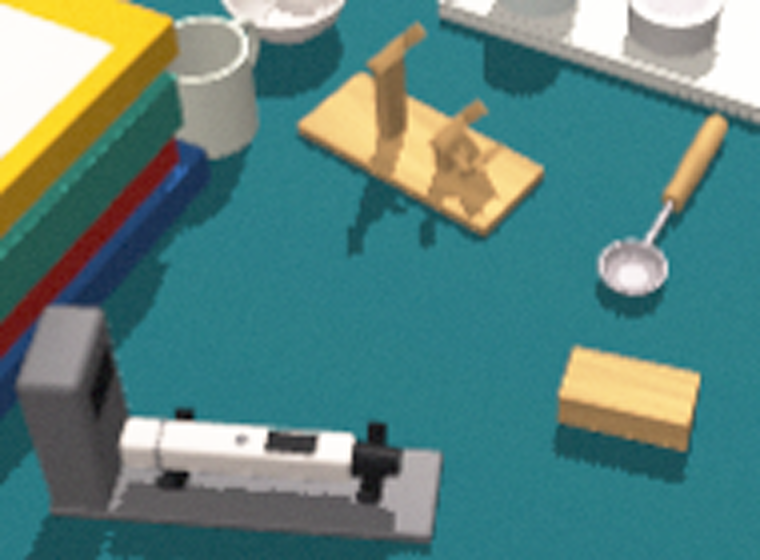

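View pics/c3.png

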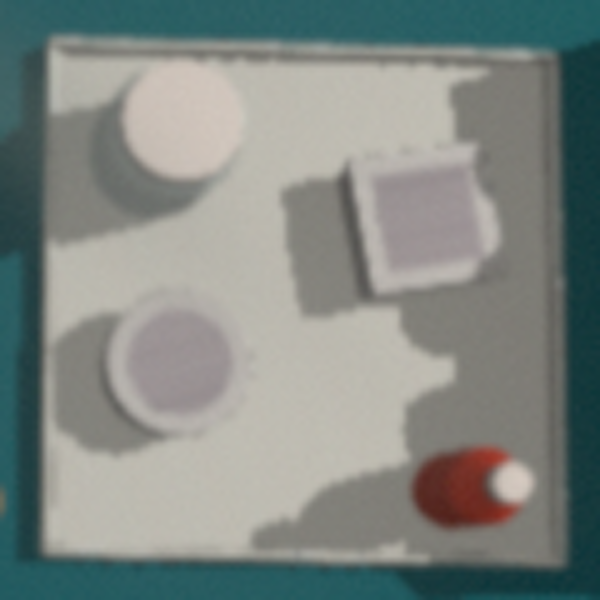

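The crops confirm it. The wooden stand's high saddle is at the far end, with tips at top-crop (567,118)/(640,133). Its low saddle is nearer the robot, so the low end faces the robot. The wand runs from tail (110,127) to nose (188,358) in the top crop, and the round lid is at tray-crop (178,362).

Run:
```python
from h import *
t=load("top0.npz");s=load("side0.npz");f=t["frame"];hsv=cv2.cvtColor(f,cv2.COLOR_RGB2HSV)
T=lambda x,y:(125+x/4-.375,140+y/4-.375); S=lambda x,y:(155+x/4-.375,190+y/4-.375); C=lambda x,y:(320+x/5-.4,155+y/5-.4)
for n,a,b in [("high saddle L",(567,118),(372,68)),("high R",(640,133),(420,30)),("low L",(545,210),(440,148)),("low R",(622,232),(482,106)),
  ("wand tail top",(112,124),(137,421)),("body/nose top",(177,318),(355,438)),("lens top",(190,356),(400,452)),("chg corner R",(255,378),(440,452)),("chg cornerL",(170,410),(432,537))]:
    p,e=tri(t,T(*a),s,S(*b));print(n,p.round(4),round(e,4))
m=np.zeros(f.shape[:2],np.uint8);r=cv2.inRange(hsv,(0,0,150),(40,70,255));m[165:232,140:185]=r[165:232,140:185]
ys,xs=np.nonzero(m);P=onplane(t,np.c_[xs,ys],0.054)[:,:2].astype(np.float32)*1000
print("white body",cv2.minAreaRect(P),P.mean(0),len(xs)); print(cv2.fitLine(P,cv2.DIST_L2,0,.01,.01).ravel())
print("lid",onplane(t,[C(172,362),C(180,362)],0.043).round(4), "sq", onplane(t,C(430,215),.043).round(3))
print("jar top",onplane(t,C(183,120),.105).round(3),"squeeze top",onplane(t,C(512,482),.12).round(3))
print("tray corners",onplane(t,[C(48,38),C(560,55),C(565,565),C(42,555)],.018).round(3).tolist())
```

```text
high saddle L [0.6226 0.0247 0.1   ] 0.0005
high R [ 0.6108 -0.0256  0.1041] 0.0032
low L [0.5629 0.0384 0.0549] 0.0081
low R [ 0.5511 -0.0148  0.0575] 0.002
wand tail top [0.6178 0.3451 0.0566] 0.0057
body/nose top [0.4838 0.2927 0.0557] 0.0013
lens top [0.4573 0.2841 0.0467] 0.0035
chg corner R [0.4476 0.2472 0.0046] 0.0006
chg cornerL [0.4221 0.3069 0.0054] 0.0023
white body ((553.7631225585938, 322.26171875), (146.13616943359375, 23.13146209716797), 21.899988174438477) [560.2887  324.25122] 335
[9.2222816e-01 3.8664606e-01 5.6028876e+02 3.2425125e+02]
lid [[ 0.4762 -0.2238  0.043 ]
 [ 0.4763 -0.2283  0.043 ]] sq [[ 0.564 -0.371  0.043]]
jar top [[ 0.601 -0.219  0.105]] squeeze top [[ 0.409 -0.391  0.12 ]]
tray corners [[0.667, -0.155, 0.018], [0.665, -0.457, 0.018], [0.368, -0.454, 0.018], [0.367, -0.155, 0.018]]
```

```bash
cat >> h.py <<'E'
def pose(st=None):
    st=st or manip.get_state(); M=np.eye(4); M[:3,:3]=R.from_quat(st["ee_rot"],scalar_first=True).as_matrix(); M[:3,3]=st["position"]; return M
def plan(T0,T1,n):
    """constant row (tool axes, normalised) that, repeated n times, takes T0 to T1"""
    D=np.linalg.inv(T0)@T1; w=R.from_matrix(D[:3,:3]).as_rotvec()/n; r=R.from_rotvec(w).as_matrix()
    A=sum(np.linalg.matrix_power(r,k) for k in range(n)); d=np.linalg.solve(A,D[:3,3])
    row=np.r_[d/.03,w/.15]; print(n,"rows:",np.round(row,3).tolist()); return row
def tool(az,tilt,grasp):
    """jaws across a wand of azimuth az; fingers tilted forward along az by tilt from straight down; grasp=point on wand"""
    c,s=np.cos(az),np.sin(az); h=np.array([c,s,0]); z=np.sin(tilt)*h+np.array([0,0,-np.cos(tilt)]); x=np.array([s,-c,0]); y=np.cross(z,x)
    M=np.eye(4); M[:3,:3]=np.c_[x,y,z]; M[:3,3]=np.asarray(grasp)+z*HZ; return M
HZ=manip.hold_point_z
E
python3 - <<'E'
from h import *
t=load("top0.npz");s=load("side0.npz")
a=cv2.resize(t["frame"][148:222,250:300],None,fx=8,fy=8,interpolation=cv2.INTER_CUBIC)
b=cv2.resize(s["frame"][190:255,225:295],None,fx=5.7,fy=5.7,interpolation=cv2.INTER_CUBIC)
o=np.zeros((592,800,3),np.uint8);o[:592,:400]=a;o[:b.shape[0],401:800]=b[:,:399]
cv2.imwrite("pics/c4.png",o[:,:,::-1]); print(HZ,b.shape)
T0=pose();T1=tool(np.deg2rad(22.2),0,[.510,.304,.20]);print(T1.round(3));plan(T0,T1,26)
E
```

```text
0.0187 (370, 399, 3)
[[ 0.378 -0.926  0.     0.51 ]
 [-0.926 -0.378  0.     0.304]
 [ 0.    -0.    -1.     0.181]
 [ 0.     0.     0.     1.   ]]
26 rows: [-0.836, -0.742, 0.064, -0.0, 0.0, 0.009]
```

View pics/c4.png

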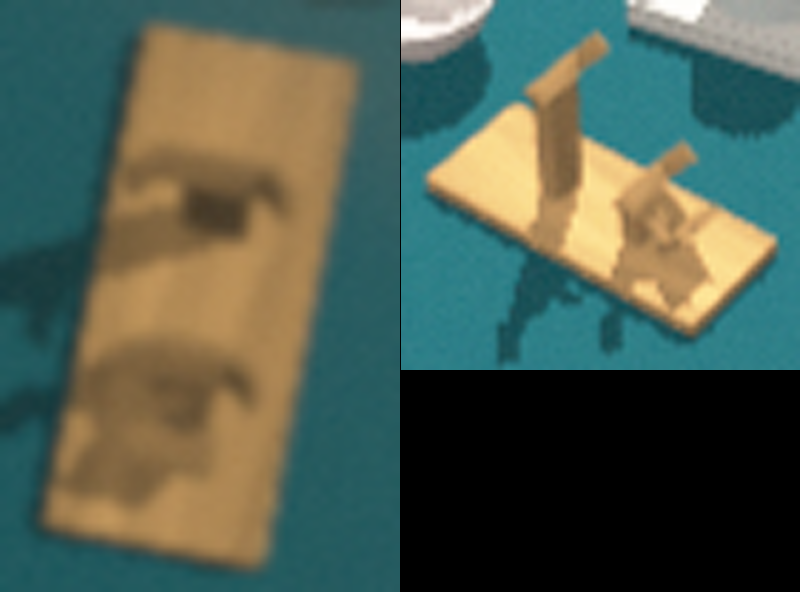

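Run:
```python
from h import *
t=load("top0.npz");s=load("side0.npz")
T=lambda x,y:(250+x/8-.44,148+y/8-.44); S=lambda x,y:(225+(x-401)/5.7-.41,190+y/5.7-.41)
o=np.array([.599,.002,0]);az=np.deg2rad(-9.6);h=np.array([np.cos(az),np.sin(az),0]);l=np.array([-h[1],h[0],0])
for n,a,b in [("hiL",(133,168),(537,93)),("hiR",(283,197),(600,42)),("loL",(85,365),(628,203)),("loR",(248,392),(688,153))]:
    p,e=tri(t,T(*a),s,S(*b));q=p-o;print(n,p.round(4),"along %.4f lat %.4f z %.4f"%(q@h,q@l,p[2]),round(e,4))
for n,uv in [("post foot near",T(217,238)),("base lo L",T(42,528)),("base lo R",T(265,570)),("base hi L",T(143,22)),("base hi R",T(360,65))]:
    q=onplane(t,uv,.01)[0]-o;print(n,"along %.4f lat %.4f"%(q@h,q@l))
q=onplane(s,S(562,197),.01)[0]-o;print("post foot side view","along %.4f lat %.4f"%(q@h,q@l))
```

```text
hiL [0.6216 0.0245 0.1037] along 0.0185 lat 0.0260 z 0.1037 0.003
hiR [ 0.6124 -0.0265  0.1035] along 0.0179 lat -0.0259 z 0.1035 0.0042
loL [0.5601 0.0404 0.0634] along -0.0447 lat 0.0314 z 0.0634 0.0043
loR [ 0.5537 -0.0163  0.0541] along -0.0416 lat -0.0256 z 0.0541 0.0041
post foot near along 0.0211 lat -0.0015
base lo L along -0.0955 lat 0.0401
base lo R along -0.0951 lat -0.0417
base hi L along 0.0952 lat 0.0407
base hi R along 0.0946 lat -0.0406
post foot side view along 0.0198 lat 0.0076
```

apply_moves(
  commands=[-0.8,-0.7,-0.6,0,0,0,-0.8,-0.7,-0.6,0,0,0,-0.84,-0.74,-0.6,0,0,0.02,-0.84,-0.74,0,0,0,0.02,-0.84,-0.74,0,0,0,0.02,-0.84,-0.74,0,0,0,0.02,-0.84,-0.74,0,0,0,0.02,-0.84,-0.74,0,0,0,0.02,-0.84,-0.74,0,0,0,0.02,-0.84,-0.74,0,0,0,0.02,-0.84,-0.74,0,0,0,0.02,-0.84,-0.74,0,0,0,0.02,-0.84,-0.74,0,0,0,0.01,-0.84,-0.74,0,0,0,0.01,-0.84,-0.74,0,0,0,0,-0.84,-0.74,0,0,0,0,-0.84,-0.74,0,0,0,0,-0.84,-0.74,0,0,0,0,-0.84,-0.74,0,0,0,0,-0.84,-0.74,0,0,0,0],
  jaw=1,
)

```text
clock: 2.1
position: [0.4454, 0.1116, 0.285]
ee_rot: [0.0, 0.831, -0.557, -0.0]
contact_force: [0.6, 0.3, -0.5]
width: 0.0856
```

Run:
```python
from h import *
plan(pose(),tool(np.deg2rad(22.2),0,[.510,.304,.20]),7)
plan(tool(np.deg2rad(22.2),0,[.510,.304,.20]),tool(np.deg2rad(22.2),0,[.510,.304,.10]),5)
```

```text
7 rows: [-0.731, -0.632, 0.493, 0.001, -0.0, 0.003]
5 rows: [0.0, 0.0, 0.667, 0.0, 0.0, 0.0]
```

apply_moves(
  commands=[-0.73,-0.63,0.49,0,0,0,-0.73,-0.63,0.49,0,0,0,-0.73,-0.63,0.49,0,0,0,-0.73,-0.63,0.49,0,0,0,-0.73,-0.63,0.49,0,0,0,-0.73,-0.63,0.49,0,0,0,-0.73,-0.63,0.49,0,0,0,0,0,0.67,0,0,0,0,0,0.67,0,0,0,0,0,0,0,0,0],
)

```text
clock: 3.1
position: [0.5072, 0.3014, 0.1387]
ee_rot: [0.003, 0.831, -0.557, -0.002]
contact_force: [-1.0, -0.3, -0.7]
width: 0.0854
```

Run:
```python
from h import *
s=grab("side","s1.npz");t=grab("top","t1.npz")
a=cv2.resize(s["frame"][190:340,150:300],None,fx=4,fy=4,interpolation=cv2.INTER_CUBIC)[:, :400] if 0 else cv2.resize(s["frame"][200:330,150:290],(420,390),interpolation=cv2.INTER_CUBIC)
b=cv2.resize(t["frame"][135:265,125:250],(375,390),interpolation=cv2.INTER_CUBIC)
cv2.imwrite("pics/c5.png",np.hstack([a,b])[:,:,::-1]);T=pose();print(T.round(4)); print("tcp px",proj(s,T[:3,3]),proj(t,T[:3,3]))
```

```text
[[ 3.800e-01 -9.250e-01 -1.000e-03  5.093e-01]
 [-9.250e-01 -3.800e-01 -6.000e-04  3.021e-01]
 [ 1.000e-04  1.200e-03 -1.000e+00  1.419e-01]
 [ 0.000e+00  0.000e+00  0.000e+00  1.000e+00]]
tcp px [[229.94652046 277.10655967]] [[157.63206833 205.69864496]]
```

View pics/c5.png

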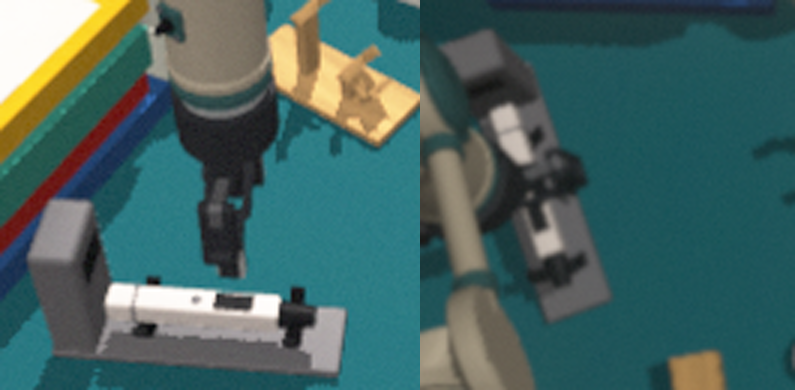

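The side crop shows the open fingers just above the wand's dark panel, between the saddles, at about (225,260). The top crop shows the gripper over the wand's axis. I'm going down to grip.

apply_moves(
  commands=[0,0,0.8,0,0,0,0,0,0.8,0,0,0,0,0,0.8,0,0,0,0,0,0.8,0,0,0,0,0,0.4,0,0,0,0,0,0.37,0,0,0,0,0,0,0,0,0],
)

```text
clock: 3.9
position: [0.5094, 0.302, 0.0227]
ee_rot: [0.0, 0.831, -0.557, -0.0]
contact_force: [-0.9, 0.9, -0.8]
width: 0.0853
```

apply_moves(
  commands=[0,0,0,0,0,0,0,0,0,0,0,0,0,0,0,0,0,0,0,0,0,0,0,0,0,0,0,0,0,0,0,0,0,0,0,0,0,0,0,0,0,0,0,0,0,0,0,0],
  jaw=-1,
  newtons=60,
)

```text
clock: 4.7
position: [0.5099, 0.3025, 0.0238]
ee_rot: [-0.0, 0.831, -0.557, 0.0]
contact_force: [-1.8, 0.2, 6.5]
width: 0.0237
```

Run:
```python
from h import *
st=manip.get_state();print(pose().round(4),st["width"],st["contact_force"],st["qpos"].round(2))
```

```text
[[ 3.798e-01 -9.251e-01  9.000e-04  5.099e-01]
 [-9.251e-01 -3.798e-01  5.000e-04  3.025e-01]
 [-1.000e-04 -1.000e-03 -1.000e+00  2.380e-02]
 [ 0.000e+00  0.000e+00  0.000e+00  1.000e+00]] 0.023683085927307935 [-1.80797659  0.22949499  6.48017596] [0.42 0.48 1.75 0.   0.91 1.6 ]
```

apply_moves(
  commands=[0,0,-0.3,0,0,0,0,0,-0.6,0,0,0,0,0,-0.8,0,0,0,0,0,-0.9,0,0,0,0,0,-0.9,0,0,0,0,0,-0.9,0,0,0,0,0,-0.9,0,0,0,0,0,0,0,0,0,0,0,0,0,0,0],
)

```text
clock: 5.6
position: [0.5093, 0.302, 0.1819]
ee_rot: [0.0, 0.831, -0.557, 0.0]
contact_force: [-0.6, -0.8, -1.7]
width: 0.0234
```

Run:
```python
from h import *
s=grab("side","s2.npz");t=grab("top","t2.npz")
T=pose();print(T.round(4),manip.get_state()["width"])
g=T[:3,3]-T[:3,2]*HZ; ax=-T[:3,1]*np.sign(-T[0,1]); print("axis",ax)
for n,k in(("lens",-.06),("tail",.12)):print(n,proj(s,g+k*ax),proj(t,g+k*ax))
u,v=proj(s,g)[0].astype(int);p,q=proj(t,g)[0].astype(int)
a=cv2.resize(s["frame"][v-50:v+50,u-50:u+50],(400,400),interpolation=cv2.INTER_CUBIC)
b=cv2.resize(t["frame"][q-50:q+50,p-50:p+50],(400,400),interpolation=cv2.INTER_CUBIC)
cv2.imwrite("pics/c6.png",np.hstack([a,b])[:,:,::-1]);print(u,v,p,q)
```

```text
[[ 3.800e-01 -9.250e-01 -3.200e-03  5.084e-01]
 [-9.250e-01 -3.800e-01 -1.600e-03  3.016e-01]
 [ 3.000e-04  3.600e-03 -1.000e+00  1.803e-01]
 [ 0.000e+00  0.000e+00  0.000e+00  1.000e+00]] 0.023345250598546485
axis [ 0.92499218  0.37996911 -0.0035976 ]
lens [[253.97685938 263.3084568 ]] [[159.34912902 225.39750681]]
tail [[177.69759404 259.03353522]] [[136.12318336 158.39034662]]
228 261 151 202
```

View pics/c6.png

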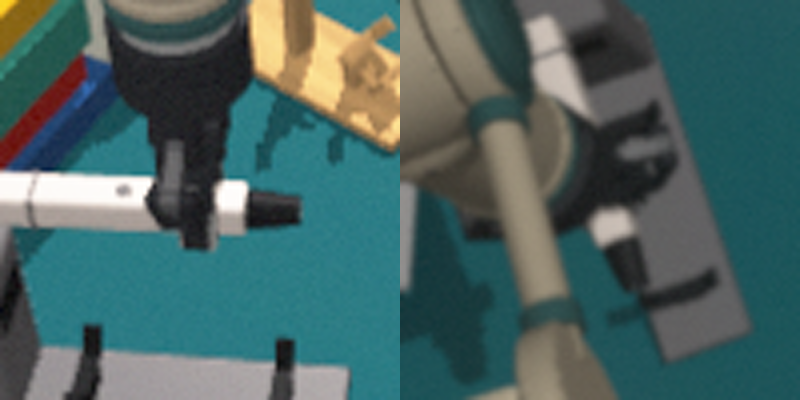

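The nose tip is at side crop (300,209), within 1 px of where it should be for a grip 59 mm from the lens. The wand is held level and is out of the charger.

```bash
cat >> h.py <<'E'
AZ=np.deg2rad(-9.6);H=np.array([np.cos(AZ),np.sin(AZ),0]);O=np.array([.609,.0003,0]);SL=np.array([*H[:2]*np.cos(np.deg2rad(40)),np.sin(np.deg2rad(40))])
LOW=O+[0,0,.1]-.09*SL
def lift(T,d): M=T.copy();M[:3,3]-=d*T[:3,2];return M
E
python3 - <<'E'
from h import *
t=np.deg2rad(40);S=tool(AZ,t,LOW+.062*SL);Hh=lift(S,.10);T0=pose()
print(LOW,S[:3,3],Hh[:3,3]);r=plan(T0,Hh,18)
M=T0.copy()
for k in range(18):
    D=np.eye(4);D[:3,:3]=R.from_rotvec(r[3:]*.15).as_matrix();D[:3,3]=r[:3]*.03;M=M@D
    if k%4==1:print((M[:3,3]-HZ*M[:3,2]).round(3))
E
```

```text
[0.54102149 0.0117977  0.04214912] [0.59970293 0.00187248 0.06767692] [0.53632433 0.01259217 0.14428136]
18 rows: [0.539, 0.044, 0.076, 0.253, 0.072, 0.198]
[0.516 0.27  0.195]
[0.528 0.207 0.186]
[0.533 0.143 0.178]
[0.532 0.078 0.169]
[0.524 0.015 0.159]
```

apply_moves(
  commands=[0.54,0.04,0.08,0.25,0.07,0.2,0.54,0.04,0.08,0.25,0.07,0.2,0.54,0.04,0.08,0.25,0.07,0.2,0.54,0.04,0.08,0.25,0.07,0.2,0.54,0.04,0.08,0.25,0.07,0.2,0.54,0.04,0.08,0.25,0.07,0.2,0.54,0.04,0.08,0.25,0.07,0.2,0.54,0.04,0.08,0.25,0.07,0.2,0.54,0.04,0.08,0.25,0.07,0.2,0.54,0.04,0.08,0.25,0.07,0.2,0.54,0.04,0.08,0.25,0.07,0.2,0.54,0.04,0.08,0.25,0.07,0.2,0.54,0.04,0.08,0.25,0.07,0.2,0.54,0.04,0.08,0.25,0.07,0.2,0.54,0.04,0.08,0.25,0.07,0.2,0.54,0.04,0.08,0.25,0.07,0.2,0.54,0.04,0.08,0.25,0.07,0.2,0.54,0.04,0.08,0.25,0.07,0.2,0,0,0,0,0,0],
)

```text
clock: 7.6
position: [0.5353, 0.0119, 0.1401]
ee_rot: [0.217, -0.606, 0.721, -0.256]
contact_force: [-0.9, 0.0, -1.4]
width: 0.0233
```

Run:
```python
from h import *
t=np.deg2rad(40);S=tool(AZ,t,LOW+.062*SL);T0=pose();print(T0.round(3))
plan(T0,lift(S,.05),4);plan(lift(S,.05),S,5)
s=grab("side","s3.npz");g=lift(S,.10)[:3,3]
T=T0;gp=T[:3,3]-T[:3,2]*HZ;print("pred lens/tail",proj(s,gp-.059*SL),proj(s,gp+.121*SL),"seat", proj(s,LOW),proj(s,LOW+.18*SL))
a=cv2.resize(s["frame"][120:270,195:345],(600,600),interpolation=cv2.INTER_CUBIC);cv2.imwrite("pics/c7.png",a[:,:,::-1])
```

```text
[[-0.171 -0.764  0.623  0.535]
 [-0.985  0.134 -0.106  0.012]
 [-0.002 -0.632 -0.775  0.14 ]
 [ 0.     0.     0.     1.   ]]
4 rows: [-0.007, -0.032, 0.394, 0.024, -0.002, -0.008]
5 rows: [-0.0, -0.0, 0.333, -0.0, 0.0, 0.0]
pred lens/tail [[291.0155192  216.82250845]] [[252.20429698 167.62195218]] seat [[273.79900084 226.03000415]] [[237.08679804 179.95947687]]
```

View pics/c7.png

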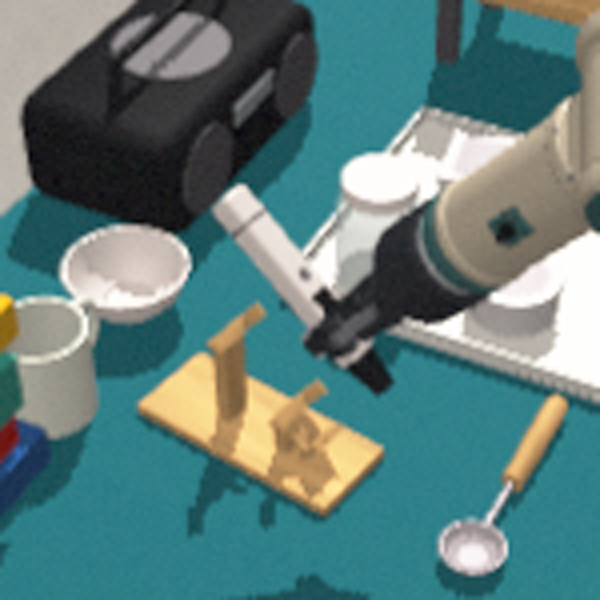

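The wand hangs sloped above the stand, lens low. Tip (380,385) and tail (235,200) in the crop match the prediction. I'm lowering it square to the slope.

apply_moves(
  commands=[-0.01,-0.03,0.39,0.024,0,-0.008,-0.01,-0.03,0.39,0.024,0,-0.008,0,-0.03,0.39,0.024,0,-0.008,0,-0.03,0.39,0.024,0,-0.008,0,0,0.33,0,0,0,0,0,0.33,0,0,0,0,0,0.33,0,0,0,0,0,0.33,0,0,0,0,0,0.2,0,0,0,0,0,0,0,0,0,0,0,0,0,0,0],
)

```text
clock: 8.75
position: [0.6043, 0.0094, 0.1024]
ee_rot: [0.204, -0.608, 0.724, -0.253]
contact_force: [0.4, 0.1, -1.1]
width: 0.0231
```

Run:
```python
from h import *
t=np.deg2rad(40);S=tool(AZ,t,LOW+.062*SL);T0=pose();print((np.linalg.inv(S)@T0).round(4),manip.get_state()["contact_force"])
```

```text
[[ 9.999e-01 -2.000e-04  1.640e-02 -8.200e-03]
 [-3.000e-04  9.994e-01  3.530e-02 -2.490e-02]
 [-1.640e-02 -3.530e-02  9.992e-01 -2.450e-02]
 [ 0.000e+00  0.000e+00  0.000e+00  1.000e+00]] [ 0.37096138  0.10486958 -1.05780396]
```

Run:
```python
from h import *
st=manip.get_state();print(st["qpos"].round(3),st["clock"],st["qd"].round(3),st["effort"].round(1));print(pose().round(4))
s=grab("side","s4.npz");a=cv2.resize(s["frame"][120:270,195:345],(600,600),interpolation=cv2.INTER_CUBIC);cv2.imwrite("pics/c8.png",a[:,:,::-1])
```

```text
[-0.044  0.244  2.185 -1.037  0.107  2.704] 8.75 [ 0.002 -0.009  0.007 -0.001 -0.002  0.002] [ -0.1 -33.3 -18.5  -0.4  -1.6   0. ]
[[-0.1769 -0.7772  0.604   0.6043]
 [-0.9842  0.1317 -0.1187  0.0094]
 [ 0.0128 -0.6154 -0.7881  0.1024]
 [ 0.      0.      0.      1.    ]]
```

View pics/c8.png

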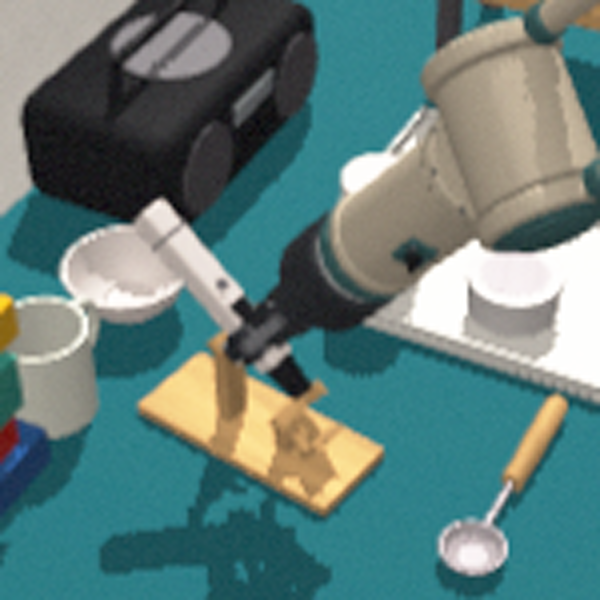

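The picture shows the wand stopped above the stand, off to the high side, with the tip about (300,385). The joints explain it: j5 sits at its 0.11 limit and j6 at 2.70, so this wrist branch can't make the 40° tilt here. I'll fit the arm geometry from logged joint and pose pairs and see whether the flipped wrist (j4≈π) can do it.

```bash
cat > kin.py <<'E'
from h import *
from scipy.optimize import least_squares
def rot(a,ax): return R.from_euler(ax,a).as_matrix()
def fk(q,p):
    d1,a1,L2,e,L4,L6=p; A=rot(q[0],'z'); P=A@[a1,0,0]+[0,0,d1]
    A=A@rot(q[1],'y');P=P+A@[0,0,L2];A=A@rot(q[2],'y');P=P+A@[e,0,L4]
    A=A@rot(q[3],'z')@rot(q[4],'y');P=P+A@[0,0,L6];A=A@rot(q[5],'z')
    M=np.eye(4);M[:3,:3]=A@OFF;M[:3,3]=P;return M
OFF=np.eye(3)
Q=[[-1.268959,.276608,1.506135,0,1.360655,-.120984]]
E
python3 - <<'E'
from kin import *
import kin
st=manip.get_state()
D=[(Q[0],[.2357984,-.52386658,.23043144]),([.42,.48,1.75,0,.91,1.6],[.5099,.3025,.0238]),(st["qpos"],st["position"])]
f=lambda p:np.concatenate([(fk(q,p)[:3,3]-x)*w for (q,x),w in zip(D,(1,.2,1))])
s=least_squares(f,[.3,0,.35,0.05,.35,.2]);print(s.x.round(4),(s.fun*1000).round(2))
M=fk(Q[0],s.x)[:3,:3];Rm=R.from_quat([-5.84331311e-04,8.39741245e-01,-5.42986029e-01,-6.88063492e-04],scalar_first=True).as_matrix();print((M.T@Rm).round(3))
M=fk(st["qpos"],s.x)[:3,:3];print((M.T@pose()[:3,:3]).round(3))
E
```

```text
[-0.0738  0.503  -0.0741 -0.2395  0.0375 -0.1472] [-66.35 -20.38  -1.99  15.78  -7.91  30.06  -2.94 -22.11  -4.02]
[[-1.  0. -0.]
 [-0. -1.  0.]
 [-0.  0.  1.]]
[[-1. -0.  0.]
 [ 0. -1.  0.]
 [ 0.  0.  1.]]
```

Run:
```python
from h import *
st=manip.get_state();np.save("d3.npy",np.r_[st["qpos"],st["position"]])
T0=pose();plan(T0,tool(AZ,np.deg2rad(15),[.54,.008,.25]),8)
```

```text
8 rows: [0.056, -0.039, -0.593, -0.334, -0.013, -0.003]
```

apply_moves(
  commands=[0.06,-0.04,-0.6,-0.33,-0.01,0,0.06,-0.04,-0.6,-0.33,-0.01,0,0.06,-0.04,-0.6,-0.33,-0.01,0,0.06,-0.04,-0.6,-0.33,-0.01,0,0.06,-0.04,-0.6,-0.33,-0.01,0,0.06,-0.04,-0.6,-0.33,-0.01,0,0.06,-0.04,-0.6,-0.33,-0.01,0,0.06,-0.04,-0.6,-0.33,-0.01,0,0,0,0,0,0,0,0,0,0,0,0,0],
)

```text
clock: 9.8
position: [0.5515, -0.0002, 0.2118]
ee_rot: [0.099, -0.628, 0.759, -0.14]
contact_force: [0.3, 0.1, -1.9]
width: 0.0234
```

Run:
```python
from h import *
st=manip.get_state();np.save("d4.npy",np.r_[st["qpos"],st["position"]]);print(st["qpos"].round(3),pose().round(3))
Z=np.eye(4);T0=pose();T=T0.copy();T[:3,3]-=[.0,.0,.0]
```

```text
[-0.086  0.092  1.851 -0.08   0.861  1.714] [[-0.191 -0.926  0.327  0.552]
 [-0.981  0.172 -0.089 -0.   ]
 [ 0.026 -0.338 -0.941  0.212]
 [ 0.     0.     0.     1.   ]]
```

apply_moves(
  commands=[0,0,0,-0.5,0,0,0,0,0,-0.5,0,0,0,0,-0.5,-0.5,0,0,0,0,-0.5,-0.3,0,0,0,0,0,0,0,0],
)

```text
clock: 10.3
position: [0.5492, 0.0012, 0.2414]
ee_rot: [0.014, -0.636, 0.771, -0.038]
contact_force: [0.2, 0.6, -1.9]
width: 0.0232
```

Run:
```python
from kin import *
st=manip.get_state();np.save("d5.npy",np.r_[st["qpos"],st["position"]]);print(st["qpos"].round(3),pose().round(3))
D=[np.r_[Q[0],.2357984,-.52386658,.23043144]]+[np.load(f"d{i}.npy") for i in(3,4,5)]
A=[];b=[]
for d in D:
    q=d[:6];A0=rot(q[0],'z');A1=A0@rot(q[1],'y');A2=A1@rot(q[2],'y');A3=A2@rot(q[3],'z')@rot(q[4],'y')
    A.append(np.c_[A0[:,[0,2]],A1[:,[0,2]],A2[:,[0,2]],A3[:,[0,2]]]);b.append(d[6:])
A=np.vstack(A);b=np.hstack(b);x,res,rk,sv=np.linalg.lstsq(A,b,rcond=None);print(x.round(4),rk,sv.round(3),((A@x-b)*1000).round(2))
```

```text
[-0.103  0.194  1.594 -0.034  1.28   1.669] [[-0.191 -0.979  0.069  0.549]
 [-0.981  0.189 -0.04   0.001]
 [ 0.026 -0.076 -0.997  0.241]
 [ 0.     0.     0.     1.   ]]
[ 1.0735 -0.6126  0.1569 -0.8344 -0.6816 -0.5381  0.0568 -0.9168] 8 [3.945 3.854 1.018 0.63  0.364 0.107 0.095 0.033] [-69.69  -9.65   8.03   1.75   0.08  -1.58  -8.46   5.64   4.89  15.73
 -29.59 -11.35]
```

```bash
cat > kin.py <<'E'
from h import *
def rot(a,ax): return R.from_euler(ax,a).as_matrix()
def cols(q):
    A0=rot(q[0],'z');A1=A0@rot(q[1],'y');A2=A1@rot(q[2],'y');A3=A2@rot(q[3],'z');A4=A3@rot(q[4],'y')
    return np.c_[A0,A1[:,[0,2]],A2[:,[0,2]],A3[:,[0,1]],A4[:,[0,2]]],A4
def fk(q,p):
    C,A=cols(q);M=np.eye(4);M[:3,3]=C@p;M[:3,:3]=A@rot(q[5]+np.pi,'z');return M
E
python3 - <<'E'
from kin import *
D=[np.r_[-1.268959,.276608,1.506135,0,1.360655,-.120984,.2357984,-.52386658,.23043144],np.r_[.42,.48,1.75,0,.91,1.6,.5099,.3025,.0238]]+[np.load(f"d{i}.npy") for i in(3,4,5)]
w=np.repeat([1,.2,1,1,1],3)
A=np.vstack([cols(d[:6])[0] for d in D])*w[:,None];b=np.hstack([d[6:] for d in D])*w
U,S,V=np.linalg.svd(A);print(S.round(4))
for lam in(1e-3,3e-3,1e-2):
    x=np.linalg.solve(A.T@A+lam**2*np.eye(11),A.T@b);print(lam,x.round(4),((A@x-b)*1000).round(1))
E
```

```text
[4.3279 3.9376 2.8097 0.9575 0.8832 0.7471 0.1924 0.1131 0.0606 0.0325
 0.0117]
0.001 [-0.0052  0.0711  0.13   -0.0081  0.6218  0.0418  0.4257  0.0104 -0.0017
 -0.0089  0.3592] [ 0.   0.   0.  -0.1  0.2  0.   0.   0.  -0.  -0.  -0.   0.   0.1 -0.1
 -0.1]
0.003 [-0.0062  0.0729  0.1261 -0.0102  0.6108  0.0295  0.426   0.0163 -0.0036
 -0.0131  0.3515] [-0.1  0.2  0.1 -0.   0.2  0.   0.  -0.  -0.  -0.1  0.1  0.   0.2 -0.1
 -0.1]
0.01 [-0.0062  0.0855  0.1007 -0.0167  0.5282 -0.0501  0.4213  0.0525 -0.0171
 -0.0362  0.292 ] [-1.3  0.9  0.1  0.4  0.2  0.3  0.  -0.1 -0.  -0.3  1.2  0.1  1.5 -0.2
 -0.2]
```

```bash
cat > fit.py <<'E'
from kin import *
from scipy.optimize import least_squares
import glob
D=[np.r_[-1.268959,.276608,1.506135,0,1.360655,-.120984,.2357984,-.52386658,.23043144]]+[np.load(f) for f in sorted(glob.glob("d*.npy"))]
A=np.vstack([cols(d[:6])[0] for d in D]);b=np.hstack([d[6:] for d in D])
I=[1,2,4,6,10];x=np.linalg.lstsq(A[:,I],b,rcond=None)[0]
p=np.zeros(11);p[I]=x
LO=np.array([-2.89,-.75,.22,-1.18,.11,-2.7]);HI=np.array([2.89,2.08,2.7,4.32,2.71,2.7])
def err(q,T): M=fk(q,p);return np.r_[(M[:3,3]-T[:3,3])*5,R.from_matrix(M[:3,:3].T@T[:3,:3]).as_rotvec()]
def ik(T,q0):
    s=least_squares(err,np.clip(q0,LO+1e-3,HI-1e-3),args=(T,),bounds=(LO,HI));return s.x,np.abs(s.fun).max()
NF=[0,.3,1.9,0,.6,1.6];FL=[0,.3,1.9,3.14,.5,-1.54]
E
python3 - <<'E'
from fit import *
print(x.round(4),((A@p-b)*1000).round(1))
d=np.deg2rad;GRIP1=LOW+.062*SL
def show(n,T):
    for m,q0 in(("nf",NF),("fl",FL)):
        q,e=ik(T,q0);print(n,m,q.round(2),"err %.4f"%e)
for t in(0,10,20,30,40):show(f"place tilt{t}",tool(AZ,d(t),GRIP1))
show("hover40",lift(tool(AZ,d(40),GRIP1),.1))
G2=LOW+.136*SL;lid=np.array([.476,-.226,.043+.06+.136])
for t in(-10,0,10,20,30,40):show(f"grip2 {t}",tool(AZ,d(t),G2))
for t in(30,40,50,60,70,80,90):
  for az in(-9.6,-25):show(f"lid {t} {az}",tool(d(az),d(t),lid))
E
```

```text
[0.0674 0.0417 0.6258 0.4064 0.3218] [ -2.7   1.9   6.    9.3   1.6 -14.6  -6.3   1.1   2.8  -5.2  -0.    5.8]
place tilt0 nf [-0.11  0.41  1.76  0.    0.97  1.63] err 0.0000
place tilt0 fl [-0.05  0.31  2.29  4.32  0.11 -2.66] err 0.5901
place tilt10 nf [-0.1   0.34  1.89 -0.02  0.73  1.65] err 0.0000
place tilt10 fl [-0.05  0.29  2.28  4.32  0.11 -2.66] err 0.4379
place tilt20 nf [-0.1   0.29  2.02 -0.05  0.48  1.69] err 0.0000
place tilt20 fl [-0.05  0.28  2.27  4.32  0.11 -2.66] err 0.2858
place tilt30 nf [-0.09  0.26  2.15 -0.19  0.22  1.82] err 0.0000
place tilt30 fl [-0.05  0.27  2.26  4.32  0.11 -2.66] err 0.1339
place tilt40 nf [-0.06  0.25  2.21 -1.04  0.11  2.7 ] err 0.0668
place tilt40 fl [-0.08  0.26  2.28  3.72  0.11 -2.07] err 0.0036
hover40 nf [-0.06  0.05  2.27 -0.49  0.15  2.14] err 0.0000
hover40 fl [-0.04  0.06  2.35  4.32  0.11 -2.66] err 0.0865
grip2 -10 nf [-0.12  0.53  1.43  0.01  1.36  1.62] err 0.0000
grip2 -10 fl [-0.06  0.3   2.21  4.32  0.11 -2.68] err 0.8453
grip2 0 nf [-0.11  0.45  1.56 -0.    1.13  1.62] err 0.0000
grip2 0 fl [-0.06  0.3   2.2   4.32  
[... 1588 characters left out ...]
00
lid 70 -9.6 fl [-1.    0.02  2.48  1.98  0.86 -0.94] err 0.0000
lid 70 -25 nf [-0.73 -0.02  2.52  2.65  0.62 -1.26] err 0.0000
lid 70 -25 fl [-0.73 -0.02  2.52  2.65  0.62 -1.26] err 0.0000
lid 80 -9.6 nf [-1.04  0.13  2.6   2.16  1.14 -1.22] err 0.0000
lid 80 -9.6 fl [-1.04  0.13  2.6   2.16  1.14 -1.22] err 0.0000
lid 80 -25 nf [-0.75  0.09  2.64  2.77  1.01 -1.43] err 0.0000
lid 80 -25 fl [-0.75  0.09  2.64  2.77  1.01 -1.43] err 0.0000
lid 90 -9.6 nf [-1.06  0.29  2.7   2.25  1.47 -1.45] err 0.0013
lid 90 -9.6 fl [-1.06  0.29  2.7   2.25  1.47 -1.45] err 0.0013
lid 90 -25 nf [-0.49 -0.12  2.23 -1.15  0.11  2.7 ] err 0.5823
lid 90 -25 fl [-0.75  0.2   2.7   2.81  1.29 -1.49] err 0.0512
```

The fitted arm model (about 1 cm) shows a dead zone of 0.11 rad around j5 = 0, with the 40° tilt right in it. A 34–35° tilt is reachable on the present branch. The second grip (straight down) and the pose over the lid (50° tilt) both have room. So I'll lay it at about 34° and let the lens end settle the last few millimetres.

```bash
cat >> fit.py <<'E'
r_=b-A@p; p=p+np.linalg.solve(A.T@A+.02**2*np.eye(11),A.T@r_)
def sim(T0,q,row,n):
    M=T0.copy();w=[]
    for k in range(n):
        Dm=np.eye(4);Dm[:3,:3]=R.from_rotvec(row[3:]*.15).as_matrix();Dm[:3,3]=row[:3]*.03;M=M@Dm;qn,e=ik(M,q);w.append((np.abs(qn-q).max(),e,qn[4]));q=qn
    print(" q",q.round(2),"max step %.2f maxerr %.4f min j5 %.2f"%(max(a[0] for a in w),max(a[1] for a in w),min(a[2] for a in w)));return M,q
N=np.cross(SL,[H[1],-H[0],0]);N*=np.sign(N[2])
E
python3 - <<'E'
from fit import *
d=np.deg2rad;print(((A@p-b)*1000).round(1),N)
st=manip.get_state();T0=pose(st);q=st["qpos"]
for tl in(33,35):
    G=LOW+.061*SL+.004*N
    a=plan(T0,tool(AZ,d(tl),G+.08*N),12);M,q1=sim(T0,q,a,12)
    c=plan(M,tool(AZ,d(tl),G),6);sim(M,q1,c,6)
E
```

```text
[-0.2 -0.1  0.3  0.1 -0.  -0.1 -0.2  0.3  0.3  0.1 -0.1 -0.5] [-0.63378604  0.10719688  0.76604444]
12 rows: [-0.029, 0.113, 0.292, 0.278, -0.018, -0.009]
 q [-0.07  0.11  2.19 -0.19  0.27  1.84] max step 0.10 maxerr 0.0000 min j5 0.27
6 rows: [0.0, -0.054, 0.441, -0.0, 0.0, 0.0]
 q [-0.08  0.29  2.18 -0.43  0.11  2.07] max step 0.07 maxerr 0.0008 min j5 0.11
12 rows: [-0.029, 0.116, 0.29, 0.297, -0.019, -0.008]
 q [-0.07  0.11  2.22 -0.26  0.21  1.91] max step 0.10 maxerr 0.0000 min j5 0.21
6 rows: [-0.0, -0.039, 0.443, -0.0, 0.0, 0.0]
 q [-0.06  0.29  2.19 -0.76  0.11  2.42] max step 0.15 maxerr 0.0191 min j5 0.11
```

Run:
```python
from fit import *
d=np.deg2rad;st=manip.get_state();T0=pose(st);q=st["qpos"]
def rolled(tl,ph,g):
    T=tool(AZ,d(tl),g);w=-T[:3,1];Rr=R.from_rotvec(w*ph).as_matrix();T[:3,:3]=Rr@T[:3,:3];T[:3,3]=g+T[:3,2]*HZ;return T
for tl,ph in((40,.15),(40,-.15),(37,.15),(37,-.15),(36,.12),(36,-.12)):
    G=LOW+.061*SL+.003*N;print(tl,ph)
    a=plan(T0,rolled(tl,ph,G+.08*N),14);M,q1=sim(T0,q,a,14)
    c=plan(M,rolled(tl,ph,G),6);sim(M,q1,c,6)
```

```text
40 0.15
14 rows: [-0.015, 0.105, 0.248, 0.296, -0.085, -0.029]
 q [-0.22  0.1   2.31  1.35  0.19  0.18] max step 0.53 maxerr 0.0000 min j5 0.19
6 rows: [0.066, -0.0, 0.439, 0.0, -0.0, 0.0]
 q [-0.21  0.29  2.3   2.23  0.23 -0.71] max step 0.18 maxerr 0.0000 min j5 0.18
40 -0.15
14 rows: [-0.034, 0.106, 0.244, 0.296, 0.053, 0.016]
 q [ 0.05  0.13  2.22 -0.98  0.31  2.7 ] max step 0.24 maxerr 0.0447 min j5 0.31
6 rows: [-0.066, -0.0, 0.439, -0.0, -0.0, 0.0]
 q [-0.    0.29  2.16 -1.    0.23  2.7 ] max step 0.03 maxerr 0.1078 min j5 0.23
37 0.15
14 rows: [-0.015, 0.101, 0.25, 0.271, -0.086, -0.027]
 q [-0.22  0.1   2.27  0.93  0.23  0.61] max step 0.34 maxerr 0.0000 min j5 0.23
6 rows: [0.066, -0.023, 0.439, -0.0, 0.0, 0.0]
 q [-0.21  0.28  2.26  1.81  0.18 -0.28] max step 0.16 maxerr 0.0000 min j5 0.18
37 -0.15
14 rows: [-0.034, 0.102, 0.247, 0.271, 0.053, 0.013]
 q [ 0.07  0.14  2.21 -0.96  0.35  2.7 ] max step 0.19 maxerr 0.0083 min j5 0.35
6 rows: [-0.066, -0.023, 0.439, -0.0, -0.0, -0.0]
 q [ 0.01  0.3   2.15 -0.99  0.26  2.7 ] max step 0.03 maxerr 0.0678 min j5 0.26
36 0.12
14 rows: [-0.017, 0.1, 0.251, 0.263, -0.072, -0.023]
 q [-0.19  0.1   2.25  0.68  0.21  0.88] max step 0.26 maxerr 0.0000 min j5 0.21
6 rows: [0.053, -0.031, 0.44, -0.0, 0.0, 0.0]
 q [-0.19  0.28  2.25  1.67  0.13 -0.11] max step 0.20 maxerr 0.0000 min j5 0.13
36 -0.12
14 rows: [-0.033, 0.101, 0.248, 0.263, 0.04, 0.009]
 q [ 0.05  0.13  2.21 -0.88  0.32  2.6 ] max step 0.23 maxerr 0.0000 min j5 0.32
6 rows: [-0.053, -0.031, 0.44, -0.0, -0.0, -0.0]
 q [-0.    0.29  2.16 -1.    0.23  2.7 ] max step 0.07 maxerr 0.0457 min j5 0.23
```

```bash
cat >> fit.py <<'E'
def rolled(tl,ph,g):
    T=tool(AZ,np.deg2rad(tl),g);w=-T[:3,1];T[:3,:3]=R.from_rotvec(w*ph).as_matrix()@T[:3,:3];T[:3,3]=g+T[:3,2]*HZ;return T
G1=LOW+.061*SL+.003*N
E
python3 - <<'E'
from fit import *
st=manip.get_state();T0=pose(st);q=st["qpos"]
a=plan(T0,rolled(22,.18,G1+.09*N),8);M,q=sim(T0,q,a,8)
a=plan(M,rolled(39,.18,G1+.08*N),10);M,q=sim(M,q,a,10)
E
```

```text
8 rows: [-0.025, 0.158, 0.422, 0.255, -0.175, -0.039]
 q [-0.24  0.12  2.07  0.36  0.61  1.2 ] max step 0.11 maxerr 0.0000 min j5 0.61
10 rows: [0.006, -0.024, 0.032, 0.195, -0.0, -0.035]
 q [-0.25  0.1   2.3   1.25  0.25  0.26] max step 0.20 maxerr 0.0000 min j5 0.25
```

apply_moves(
  commands=[-0.02,0.16,0.42,0.25,-0.18,-0.04,-0.02,0.16,0.42,0.25,-0.18,-0.04,-0.02,0.16,0.42,0.25,-0.18,-0.04,-0.02,0.16,0.42,0.25,-0.18,-0.04,-0.02,0.16,0.42,0.25,-0.18,-0.04,-0.02,0.16,0.42,0.25,-0.18,-0.04,-0.02,0.16,0.42,0.25,-0.18,-0.04,-0.02,0.16,0.42,0.25,-0.18,-0.04,0,-0.02,0.03,0.2,0,-0.04,0,-0.02,0.03,0.2,0,-0.04,0,-0.02,0.03,0.2,0,-0.04,0,-0.02,0.03,0.2,0,-0.04,0,-0.02,0.03,0.2,0,-0.04,0,-0.02,0.03,0.2,0,-0.04,0,0,0,0,0,0,0,0,0,0,0,0],
)

```text
clock: 11.9
position: [0.5364, 0.0161, 0.1317]
ee_rot: [0.245, -0.639, 0.714, -0.151]
contact_force: [0.1, 0.2, -1.5]
width: 0.0227
```

Run:
```python
from fit import *
st=manip.get_state();T0=pose(st);q=st["qpos"];np.save("d6.npy",np.r_[q,st["position"]]);print(q.round(3),"model err",(fk(q,p)[:3,3]-T0[:3,3]).round(4));print(T0.round(3))
a=plan(T0,rolled(39,.18,G1+.07*N),6);M,q=sim(T0,q,a,6)
a=plan(M,rolled(39,.18,G1),7);M,q=sim(M,q,a,7)
```

```text
[-0.262  0.097  2.211  0.69   0.375  0.831] model err [ 0.0035 -0.0042 -0.0024]
[[-0.065 -0.838  0.543  0.536]
 [-0.986  0.138  0.096  0.016]
 [-0.156 -0.529 -0.835  0.132]
 [ 0.     0.     0.     1.   ]]
6 rows: [0.018, -0.048, 0.091, 0.136, 0.007, -0.022]
 q [-0.25  0.12  2.3   1.35  0.24  0.16] max step 0.16 maxerr 0.0000 min j5 0.24
7 rows: [0.06, -0.006, 0.328, -0.0, -0.0, 0.0]
 q [-0.24  0.28  2.29  2.    0.25 -0.5 ] max step 0.10 maxerr 0.0000 min j5 0.23
```

apply_moves(
  commands=[0.02,-0.05,0.09,0.14,0.01,-0.02,0.02,-0.05,0.09,0.14,0.01,-0.02,0.02,-0.05,0.09,0.14,0.01,-0.02,0.02,-0.05,0.09,0.14,0.01,-0.02,0.02,-0.05,0.09,0.14,0.01,-0.02,0.02,-0.05,0.09,0.12,0,-0.02,0.06,-0.01,0.33,0,0,0,0.06,-0.01,0.33,0,0,0,0.06,-0.01,0.33,0,0,0,0.06,-0.01,0.33,0,0,0,0,0,0,0,0,0,0,0,0,0,0,0],
)

```text
clock: 13.1
position: [0.5804, 0.0079, 0.0938]
ee_rot: [0.28, -0.628, 0.698, -0.2]
contact_force: [-0.2, -0.2, -1.8]
width: 0.0235
```

Run:
```python
from fit import *
st=manip.get_state();T0=pose(st);q=st["qpos"];np.save("d7.npy",np.r_[q,st["position"]]);print(q.round(3))
D=np.linalg.inv(rolled(39,.18,G1))@T0;print("to go",(-D[:3,3]*1000).round(1),R.from_matrix(D[:3,:3]).as_rotvec().round(3),st["contact_force"].round(1))
a=plan(T0,rolled(39,.18,G1),6);M,q=sim(T0,q,a,6)
```

```text
[-0.254  0.231  2.29   1.772  0.238 -0.274]
to go [ 4.7  2.2 29.2] [0.002 0.001 0.001] [-0.2 -0.2 -1.8]
6 rows: [0.026, 0.012, 0.162, -0.002, -0.001, -0.001]
 q [-0.25  0.3   2.29  2.01  0.26 -0.52] max step 0.04 maxerr 0.0000 min j5 0.24
```

apply_moves(
  commands=[0.03,0.01,0.16,0,0,0,0.03,0.01,0.16,0,0,0,0.03,0.01,0.16,0,0,0,0.03,0.01,0.16,0,0,0,0.02,0.01,0.16,0,0,0,0.02,0.01,0.16,0,0,0,0,0,0,0,0,0,0,0,0,0,0,0],
)

```text
clock: 13.9
position: [0.5974, 0.0056, 0.0707]
ee_rot: [0.28, -0.628, 0.698, -0.201]
contact_force: [0.0, -0.4, -1.4]
width: 0.0231
```

Run:
```python
from fit import *
st=manip.get_state();T0=pose(st)
D=np.linalg.inv(rolled(39,.18,G1))@T0;print("to go",(-D[:3,3]*1000).round(1),R.from_matrix(D[:3,:3]).as_rotvec().round(3),st["contact_force"].round(1),st["moment"].round(2))
s=grab("side","s5.npz");t=grab("top","t5.npz")
a=cv2.resize(s["frame"][155:255,215:315],(500,500),interpolation=cv2.INTER_CUBIC)
b=cv2.resize(t["frame"][145:225,250:298],(300,500),interpolation=cv2.INTER_CUBIC)
cv2.imwrite("pics/c9.png",np.hstack([a,b])[:,:,::-1])
print(proj(s,[LOW,LOW+.18*SL]).round(1).tolist(),proj(t,[LOW,LOW+.18*SL]).round(1).tolist())
```

```text
to go [0.1 1.  0.9] [0.003 0.001 0.001] [ 0.  -0.4 -1.4] [-0.02  0.54  0.  ]
[[273.8, 226.0], [237.1, 180.0]] [[270.7, 202.1], [280.1, 143.9]]
```

View pics/c9.png

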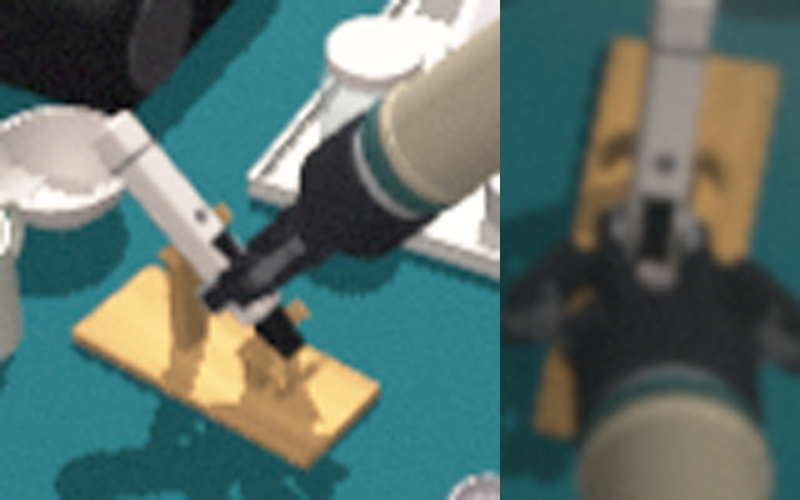

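The wand sits between both saddles. Its nose tip is at side px (275,225), against the seat's (273.8,226), and it is centred in the top view. I'm lowering the last millimetres while watching the force.

apply_moves(
  commands=[0,0,0.05,0,0,0,0,0,0.04,0,0,0,0,0,0,0,0,0],
)

```text
clock: 14.3
position: [0.5985, 0.0064, 0.0692]
ee_rot: [0.281, -0.628, 0.697, -0.201]
contact_force: [-10.3, 0.8, 10.5]
width: 0.0229
```

apply_moves(
  commands=[0,0,0.05,0,0,0,0,0,0,0,0,0],
)

```text
clock: 14.5
position: [0.5988, 0.0065, 0.0686]
ee_rot: [0.281, -0.628, 0.697, -0.201]
contact_force: [-16.5, -0.6, 17.3]
width: 0.0231
```

Contact is made, so I'm releasing.

apply_moves(
  commands=[0,0,0,0,0,0,0,0,0,0,0,0,0,0,0,0,0,0,0,0,0,0,0,0,0,0,0,0,0,0,0,0,0,0,0,0,0,0,0,0,0,0],
  jaw=1,
)

```text
clock: 15.2
position: [0.6003, 0.0059, 0.067]
ee_rot: [0.28, -0.628, 0.698, -0.2]
contact_force: [0.4, 0.1, 0.0]
width: 0.0854
```

Run:
```python
from fit import *
st=manip.get_state();T0=pose(st);q=st["qpos"];np.save("d8.npy",np.r_[q,st["position"]]);print(q.round(3),st["width"],st["contact_force"].round(1))
T1=rolled(39,.18,G1+.12*N)
a=plan(T0,T1,8);M,q=sim(T0,q,a,8)
a=plan(M,tool(AZ,0,LOW+.136*SL+[0,0,.12]),12);M,q=sim(M,q,a,12)
```

```text
[-0.246  0.311  2.284  2.062  0.26  -0.567] 0.08540464943662847 [0.4 0.1 0. ]
8 rows: [-0.089, 0.012, -0.508, -0.003, -0.0, -0.001]
 q [-0.27  0.01  2.29  0.96  0.3   0.55] max step 0.16 maxerr 0.0000 min j5 0.24
12 rows: [0.008, -0.401, -0.057, -0.377, 0.096, 0.034]
 q [-0.12  0.38  1.35  0.    1.41  1.62] max step 0.36 maxerr 0.0000 min j5 0.37
```

apply_moves(
  commands=[-0.05,0.01,-0.5,0,0,0,-0.09,0.01,-0.5,0,0,0,-0.09,0.01,-0.5,0,0,0,-0.09,0.01,-0.5,0,0,0,-0.09,0.01,-0.5,0,0,0,-0.09,0.01,-0.5,0,0,0,-0.09,0.01,-0.5,0,0,0,-0.09,0.01,-0.5,0,0,0,0,0,0,0,0,0],
)

```text
clock: 16.1
position: [0.522, 0.0181, 0.1613]
ee_rot: [0.281, -0.629, 0.697, -0.201]
contact_force: [-0.5, 0.4, -0.2]
width: 0.0857
```

Run:
```python
from fit import *
st=manip.get_state();T0=pose(st);q=st["qpos"];np.save("d9.npy",np.r_[q,st["position"]]);print(q.round(3))
a=plan(T0,tool(AZ,0,LOW+.136*SL+[0,0,.12]),18);M,q=sim(T0,q,a,18)
s=grab("side","s6.npz");t=grab("top","t6.npz")
a=cv2.resize(s["frame"][165:245,225:295],(437,500),interpolation=cv2.INTER_CUBIC)
b=cv2.resize(t["frame"][130:225,245:302],(300,500),interpolation=cv2.INTER_CUBIC)
cv2.imwrite("pics/c10.png",np.hstack([a,b])[:,:,::-1])
```

```text
[-0.273  0.012  2.296  0.99   0.296  0.517]
18 rows: [0.005, -0.265, -0.041, -0.253, 0.064, 0.023]
 q [-0.12  0.38  1.35  0.    1.41  1.62] max step 0.27 maxerr 0.0000 min j5 0.34
```

View pics/c10.png

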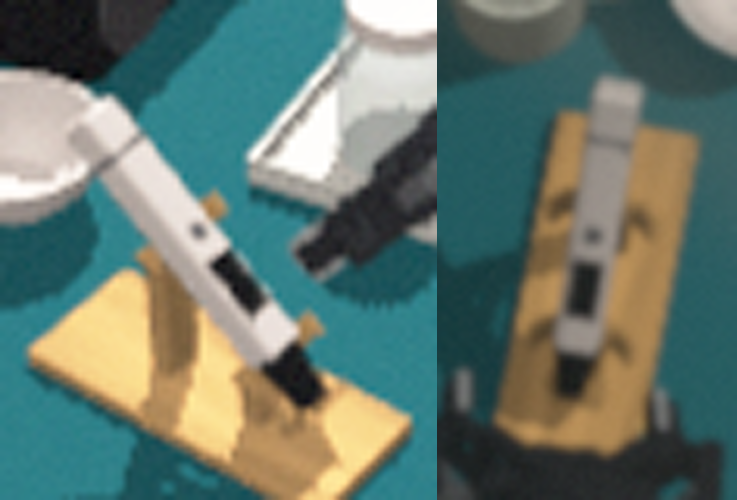

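The wand lies in both saddles, lens low, and the fingers are clear. The nose tip is at side crop (315,395) and top crop (570,398); the tail is at (617,80) in the top crop. I'll triangulate it and move over the second grip.

Run:
```python
from fit import *
s=load("s6.npz");t=load("t6.npz")
S=lambda x,y:(225+x/6.25-.42,165+y/6.25-.42);T=lambda x,y:(245+(x-437)/5.263-.4,130+y/5.263-.4)
for n,a,b,ref in(("lens",(313,393),(570,395),LOW),("tail",(93,118),(618,82),LOW+.18*SL)):
    P,e=tri(s,S(*a),t,T(*b));print(n,P.round(4),e.round(4),"vs seat",(P-ref).round(4),"along %.4f norm %.4f"%((P-ref)@SL,(P-ref)@N))
# body/nose boundary, hinge line near tail, top edge mid
for n,a,b in(("nose/body",(282,345),(582,352)),("ring line",(120,155),(612,143))):
    P,e=tri(s,S(*a),t,T(*b));print(n,P.round(4),e.round(4),"along seat axis %.4f norm %.4f"%((P-LOW)@SL,(P-LOW)@N))
```

```text
lens [0.5353 0.0144 0.0405] 0.0026 vs seat [-0.0057  0.0026 -0.0016] along -0.0057 norm 0.0027
tail [ 0.6726 -0.0095  0.1483] 0.0074 vs seat [-0.0044  0.0016 -0.0096] along -0.0097 norm -0.0044
nose/body [0.5556 0.0082 0.0591] 0.0023 along seat axis 0.0224 norm 0.0034
ring line [ 0.65   -0.0054  0.1347] 0.003 along seat axis 0.1440 norm 0.0000
```

apply_moves(
  commands=[0,-0.27,-0.04,-0.25,0.06,0.02,0,-0.27,-0.04,-0.25,0.06,0.02,0,-0.27,-0.04,-0.25,0.06,0.02,0,-0.27,-0.04,-0.25,0.06,0.02,0,-0.27,-0.04,-0.25,0.06,0.02,0,-0.27,-0.04,-0.25,0.06,0.02,0,-0.27,-0.04,-0.25,0.06,0.02,0,-0.27,-0.04,-0.25,0.06,0.02,0,-0.27,-0.04,-0.25,0.06,0.02,0,-0.27,-0.04,-0.25,0.06,0.02,0,-0.27,-0.04,-0.25,0.06,0.02,0,-0.27,-0.04,-0.25,0.06,0.02,0,-0.27,-0.04,-0.25,0.06,0.02,0,-0.27,-0.04,-0.25,0.06,0.02,0,-0.27,-0.04,-0.25,0.06,0.02,0,-0.27,-0.04,-0.25,0.06,0.02,0,-0.27,-0.04,-0.25,0.06,0.02,0,-0.27,-0.04,-0.25,0.06,0.02,0,0,0,0,0,0],
)

```text
clock: 18.1
position: [0.6479, -0.002, 0.2282]
ee_rot: [0.009, -0.65, 0.76, -0.0]
contact_force: [0.8, 0.6, -0.7]
width: 0.0858
```

Run:
```python
from fit import *
st=manip.get_state();T0=pose(st);q=st["qpos"];np.save("da.npy",np.r_[q,st["position"]]);print(q.round(3),T0.round(3))
a=plan(T0,tool(AZ,0,LOW+.132*SL+[0,0,.06]),6);M,q=sim(T0,q,a,6)
a=plan(M,tool(AZ,0,LOW+.132*SL),6)
```

```text
[-0.118  0.38   1.357  0.013  1.392  1.606] [[-0.155 -0.988  0.015  0.648]
 [-0.988  0.155  0.011 -0.002]
 [-0.014 -0.013 -1.     0.228]
 [ 0.     0.     0.     1.   ]]
6 rows: [0.026, 0.039, 0.332, -0.014, 0.015, 0.014]
 q [-0.12  0.41  1.46 -0.    1.27  1.62] max step 0.02 maxerr 0.0000 min j5 1.27
6 rows: [0.0, 0.0, 0.333, 0.0, -0.0, 0.0]
```

apply_moves(
  commands=[0.03,0.04,0.33,-0.014,0.015,0.014,0.03,0.04,0.33,-0.014,0.015,0.014,0.03,0.04,0.33,-0.014,0.015,0.014,0.03,0.04,0.33,-0.014,0.015,0.014,0.03,0.04,0.33,-0.014,0.015,0.014,0.03,0.04,0.33,-0.014,0.015,0.014,0,0,0.33,0,0,0,0,0,0.33,0,0,0,0,0,0.33,0,0,0,0,0,0.33,0,0,0,0,0,0.33,0,0,0,0,0,0.33,0,0,0,0,0,0,0,0,0],
)

```text
clock: 19.4
position: [0.6371, -0.0064, 0.1097]
ee_rot: [-0.001, -0.645, 0.764, -0.0]
contact_force: [-0.3, 0.6, -0.1]
width: 0.0853
```

Run:
```python
from fit import *
st=manip.get_state();T0=pose(st);D=np.linalg.inv(tool(AZ,0,LOW+.132*SL))@T0;print((D[:3,3]*1000).round(1),R.from_matrix(D[:3,:3]).as_rotvec().round(3),st["contact_force"])
```

```text
[ 1.9  3.3 -1.4] [-0.002  0.002  0.002] [-0.30289597  0.6403822  -0.10964818]
```

apply_moves(
  commands=[0,0,0,0,0,0,0,0,0,0,0,0,0,0,0,0,0,0,0,0,0,0,0,0,0,0,0,0,0,0,0,0,0,0,0,0,0,0,0,0,0,0,0,0,0,0,0,0],
  jaw=-1,
  newtons=80,
)

```text
clock: 20.2
position: [0.6387, -0.0062, 0.1123]
ee_rot: [0.001, -0.645, 0.764, -0.002]
contact_force: [-0.0, 2.2, 4.3]
width: 0.0228
```

Run:
```python
from fit import *
st=manip.get_state();T0=pose(st);np.save("seatpose.npy",T0);print(T0.round(4),st["width"],st["contact_force"].round(1))
up=T0.copy();up[:3,3]+=.05*N;a=plan(T0,up,5)
```

```text
[[-0.1688 -0.9856  0.0028  0.6387]
 [-0.9857  0.1688 -0.0016 -0.0062]
 [ 0.0011 -0.003  -1.      0.1123]
 [ 0.      0.      0.      1.    ]] 0.02283649623128326 [-0.   2.2  4.3]
5 rows: [0.001, 0.213, -0.256, 0.0, 0.0, 0.0]
```

Run:
```python
from fit import *
d=np.deg2rad
T0=pose();q=manip.get_state()["qpos"]
up=T0.copy();up[:3,3]+=.06*N;a=plan(T0,up,5);M,q=sim(T0,q,a,5)
Wd=(T0[:3,:3].T@SL);print("wand in tool",Wd.round(3))
for az in(-9.6,0,10):
    print("az",az);m,qq=M,q
    for n,t,g in((18,50,[.50,-.10,.36]),(12,50,[.476,-.226,.36]),(6,50,[.476,-.226,.238])):
        a=plan(m,tool(d(az),d(t),g),n);m,qq=sim(m,qq,a,n)
    print("wand axis",(m[:3,:3]@Wd).round(3))
```

```text
5 rows: [0.001, 0.256, -0.307, 0.0, 0.0, 0.0]
 q [-0.11  0.36  1.57 -0.    1.21  1.63] max step 0.02 maxerr 0.0000 min j5 1.16
wand in tool [-0.001 -0.768 -0.64 ]
az -9.6
18 rows: [0.214, -0.027, -0.384, 0.322, -0.001, -0.001]
 q [-0.52 -0.25  2.08  0.53  0.54  0.87] max step 0.13 maxerr 0.0000 min j5 0.54
12 rows: [0.356, 0.005, -0.006, 0.0, -0.0, -0.0]
 q [-0.95 -0.18  2.03  0.86  0.8   0.33] max step 0.07 maxerr 0.0000 min j5 0.56
6 rows: [-0.0, 0.519, 0.436, 0.0, -0.0, -0.0]
 q [-0.95 -0.04  2.27  1.26  0.6  -0.19] max step 0.11 maxerr 0.0000 min j5 0.60
wand axis [0.003 0.    1.   ]
az 0
18 rows: [0.191, -0.012, -0.393, 0.321, -0.028, -0.059]
 q [-0.68 -0.23  2.06  0.8   0.73  0.44] max step 0.14 maxerr 0.0000 min j5 0.70
12 rows: [0.35, 0.043, -0.051, 0.0, 0.0, -0.0]
 q [-1.04 -0.13  2.    0.92  0.99  0.11] max step 0.04 maxerr 0.0000 min j5 0.76
6 rows: [-0.0, 0.519, 0.436, 0.0, -0.0, 0.0]
 q [-1.04  0.01  2.22  1.18  0.8  -0.3 ] max step 0.08 maxerr 0.0000 min j5 0.80
wand axis [0.003 0.001 1.   ]
az 10
18 rows: [0.165, 0.004, -0.402, 0.319, -0.056, -0.119]
 q [-0.8  -0.19  2.03  0.9   0.94  0.17] max step 0.13 maxerr 0.0000 min j5 0.82
12 rows: [0.333, 0.081, -0.097, -0.0, -0.0, -0.0]
 q [-1.1  -0.07  1.94  0.93  1.16 -0.05] max step 0.03 maxerr 0.0000 min j5 0.96
6 rows: [-0.0, 0.519, 0.436, -0.0, -0.0, -0.0]
 q [-1.1   0.07  2.16  1.1   0.97 -0.4 ] max step 0.07 maxerr 0.0000 min j5 0.97
wand axis [0.003 0.001 1.   ]
```

apply_moves(
  commands=[0,0.26,-0.31,0,0,0,0,0.26,-0.31,0,0,0,0,0.26,-0.31,0,0,0,0,0.26,-0.31,0,0,0,0,0.26,-0.31,0,0,0,0,0,0,0,0,0],
)

```text
clock: 20.8
position: [0.5991, 0.0004, 0.1599]
ee_rot: [0.001, -0.645, 0.764, -0.002]
contact_force: [-0.1, 0.3, -0.8]
width: 0.0232
```

apply_moves(
  commands=[0.21,-0.03,-0.38,0.32,0,0,0.21,-0.03,-0.38,0.32,0,0,0.21,-0.03,-0.38,0.32,0,0,0.21,-0.03,-0.38,0.32,0,0,0.21,-0.03,-0.38,0.32,0,0,0.21,-0.03,-0.38,0.32,0,0,0.21,-0.03,-0.38,0.32,0,0,0.21,-0.03,-0.38,0.32,0,0,0.21,-0.03,-0.38,0.32,0,0,0.21,-0.03,-0.38,0.32,0,0,0.21,-0.03,-0.38,0.32,0,0,0.21,-0.03,-0.38,0.32,0,0,0.21,-0.03,-0.38,0.32,0,0,0.21,-0.03,-0.38,0.32,0,0,0.21,-0.03,-0.38,0.32,0,0,0.21,-0.03,-0.38,0.32,0,0,0.21,-0.03,-0.38,0.32,0,0,0.21,-0.03,-0.38,0.32,0,0,0,0,0,0,0,0],
)

```text
clock: 22.7
position: [0.5147, -0.1002, 0.3461]
ee_rot: [0.27, -0.585, 0.694, -0.321]
contact_force: [-0.4, -0.6, -0.9]
width: 0.0226
```

Run:
```python
from fit import *
d=np.deg2rad;st=manip.get_state()
T0=pose(st);q=st["qpos"];print(T0.round(3),q.round(2),st["width"])
m,qq=T0,q
for n,g in((12,[.476,-.226,.36]),(8,[.476,-.226,.26])):
    a=plan(m,tool(AZ,d(50),g),n);m,qq=sim(m,qq,a,n)
```

```text
[[-0.17  -0.64   0.75   0.515]
 [-0.985  0.11  -0.13  -0.1  ]
 [ 0.001 -0.761 -0.649  0.346]
 [ 0.     0.     0.     1.   ]] [-0.5  -0.25  2.07  0.5   0.53  0.91] 0.022613301188724955
12 rows: [0.362, 0.001, -0.009, 0.004, -0.002, -0.001]
 q [-0.95 -0.18  2.03  0.86  0.8   0.33] max step 0.07 maxerr 0.0000 min j5 0.55
8 rows: [-0.0, 0.319, 0.268, -0.0, 0.0, -0.0]
 q [-0.95 -0.07  2.23  1.16  0.63 -0.07] max step 0.06 maxerr 0.0000 min j5 0.63
```

apply_moves(
  commands=[0.36,0,-0.01,0.004,0,0,0.36,0,-0.01,0.004,0,0,0.36,0,-0.01,0.004,0,0,0.36,0,-0.01,0.004,0,0,0.36,0,-0.01,0.004,0,0,0.36,0,-0.01,0.004,0,0,0.36,0,-0.01,0.004,0,0,0.36,0,-0.01,0.004,0,0,0.36,0,-0.01,0.004,0,0,0.36,0,-0.01,0.004,0,0,0.36,0,-0.01,0.004,0,0,0.36,0,-0.01,0.004,0,0,0,0,0,0,0,0,0,0.32,0.27,0,0,0,0,0.32,0.27,0,0,0,0,0.32,0.27,0,0,0,0,0.32,0.27,0,0,0,0,0,0,0,0,0],
)

```text
clock: 24.5
position: [0.4918, -0.2261, 0.2966]
ee_rot: [0.272, -0.585, 0.693, -0.321]
contact_force: [0.3, -0.1, -1.6]
width: 0.0229
```

Run:
```python
from fit import *
d=np.deg2rad;st=manip.get_state()
T0=pose(st);q=st["qpos"];g=T0[:3,3]-HZ*T0[:3,2];print("grip",g.round(4),q.round(2),st["width"],"wand axis",(T0[:3,:3]@[-.001,-.768,-.64]).round(3))
plan(T0,tool(AZ,d(50),[.476,-.226,.238]),5)
s=grab("side","s7.npz");t=grab("top","t7.npz")
print("pred lens side",proj(s,[g-[0,0,.135],g+[0,0,.045],[.476,-.226,.043]]).round(1).tolist(),"top",proj(t,[g-[0,0,.135],g+[0,0,.045],[.476,-.226,.043]]).round(1).tolist())
u,v=proj(s,[.476,-.226,.12])[0].astype(int);a=cv2.resize(s["frame"][v-55:v+45,u-45:u+45],(450,500),interpolation=cv2.INTER_CUBIC)
u2,v2=proj(t,[.476,-.226,.12])[0].astype(int);b=cv2.resize(t["frame"][v2-40:v2+60,u2-35:u2+35],(350,500),interpolation=cv2.INTER_CUBIC)
cv2.imwrite("pics/c11.png",np.hstack([a,b])[:,:,::-1]);print(u,v,u2,v2)
```

```text
grip [ 0.4777 -0.2237  0.3087] [-0.94 -0.14  2.13  0.97  0.7   0.17] 0.022912081249423708 wand axis [ 0.007 -0.002  1.   ]
5 rows: [0.018, 0.365, 0.297, 0.005, 0.001, -0.002]
pred lens side [[325.0, 156.4], [329.6, 105.4], [322.9, 187.6]] top [[362.8, 221.4], [379.0, 212.2], [354.8, 227.1]]
324 169 359 224
```

No more pictures can be viewed, so I'll check with masks instead.

Run:
```python
from fit import *
s=load("s7.npz");t=load("t7.npz");T0=pose();g=T0[:3,3]-HZ*T0[:3,2]
G=cv2.cvtColor(s["frame"],cv2.COLOR_RGB2GRAY)
print("rows 120-168 step2, cols 312-340 step2");
for r in range(124,170,2):print(r,G[r,312:342:2])
hs=cv2.cvtColor(load("top0.npz")["frame"],cv2.COLOR_RGB2GRAY)
# lid disc: darker circle inside tin, first top image
m=np.zeros_like(hs);f=load("top0.npz")["frame"].astype(int);z=(f[:,:,0]-f[:,:,1]>3)&(f.sum(2)<480)&(f.sum(2)>380);m[210:245,338:374]=z[210:245,338:374]
n,l,stt,c=cv2.connectedComponentsWithStats(m.astype(np.uint8));k=1+stt[1:,4].argmax();print("disc",stt[k],c[k],onplane(load("top0.npz"),c[k],.043))
```

```text
rows 120-168 step2, cols 312-340 step2
124 [112 106  68  70  75  60  37  46  98  34  30  26  46  73 117]
126 [109  67  67  68 111 121 108 154 161  95  97  99 104 115 115]
128 [112  67  68  74 110 140 168 169 162 145 122 108 110 109 107]
130 [105  68  67  65  72 145 169 168 159 130 110 110 107 112 111]
132 [ 69  66  65  65  69 158 167 170 156  80 108 110 110 108 110]
134 [ 66  68  69  69  71 166 167 169 156 129  66  65  84  90 111]
136 [ 67  65  69  67  72 166 168 166 144  79  63  67  72  66  65]
138 [ 67  63  69  68  78 168 166 167  95  30  64  68  67  70  69]
140 [ 68  67  68  66  81 167 169 171  66  37  66  69  66  70  67]
142 [ 70  68  67  69  85 166 166 166  51  29  66  70  66  67  66]
144 [ 65  65  70  65  92 168 167 165  27  56  66  68  69  67  64]
146 [ 66  68  68  67 100 168 169 161  79  91  64  67  64  69  65]
148 [ 69  65  68  68 108 165 165 165 143  88  67  66  67  65  66]
150 [149 145  89  65 103 171 167 161 146  68  66  68  68  68  66]
152 [162 154 165 189 137  47 129 128  43  72  63  68  65  66  67]
154 [210 222 236 234 234  22  24  16 116 107  69  67  67  66  66]
156 [233 236 237 238 235  24  27  32 166 164 192 146 130  77  69]
158 [234 237 238 238 235  21  18  84 184 172 162 156 153 177 153]
160 [236 236 238 238 239 220 207 240 144 181 180 180 177 172 154]
162 [237 238 238 236 239 239 252 249 151 182 180 181 179 181 181]
164 [253 249 250 242 238 245 253 179 176 179 182 181 182 180 182]
166 [163 180 226 243 248 253 253 121 180 180 182 183 180 182 182]
168 [147 152 154 140 147 153 156 140 184 182 182 183 180 181 181]
disc [346 217  20  21 331] [355.51057402 226.96676737] [[ 0.476368   -0.22803026  0.043     ]]
```

Run:
```python
from fit import *
T0=pose();a=plan(T0,tool(AZ,np.deg2rad(50),[.474,-.230,.240]),7);sim(T0,manip.get_state()["qpos"],a,7)
```

```text
7 rows: [0.027, 0.27, 0.205, 0.0, -0.002, -0.0]
 q [-0.96 -0.04  2.26  1.24  0.62 -0.19] max step 0.06 maxerr 0.0000 min j5 0.62
```

apply_moves(
  commands=[0.03,0.27,0.2,0,0,0,0.03,0.27,0.2,0,0,0,0.03,0.27,0.2,0,0,0,0.03,0.27,0.2,0,0,0,0.03,0.27,0.2,0,0,0,0.03,0.27,0.2,0,0,0,0.03,0.27,0.2,0,0,0,0,0,0,0,0,0,0,0,0,0,0,0],
)

```text
clock: 25.5
position: [0.4875, -0.2338, 0.2297]
ee_rot: [0.272, -0.584, 0.692, -0.324]
contact_force: [-0.2, 0.2, -1.6]
width: 0.0227
```

Run:
```python
from fit import *
T0=pose();g=T0[:3,3]-HZ*T0[:3,2];print("grip",g.round(4),"wand axis",(T0[:3,:3]@[-.001,-.768,-.64]).round(3),manip.get_state()["contact_force"].round(1))
s=grab("side","s8.npz");G=cv2.cvtColor(s["frame"],cv2.COLOR_RGB2GRAY);L=g-[0,0,.135]
u,v=proj(s,L)[0];print("pred lens",u,v)
sub=(G[int(v)-14:int(v)+8,int(u)-9:int(u)+9]<60);ys,xs=np.nonzero(sub)
for r in range(sub.shape[0]):
    x=np.nonzero(sub[r])[0]
    if len(x):print(r+int(v)-14,x.min()+int(u)-9,x.max()+int(u)-9)
```

```text
grip [ 0.4734 -0.2313  0.2417] wand axis [0.003 0.003 1.   ] [-0.2  0.2 -1.6]
pred lens 325.6142687942176 172.15442201237573
158 329 330
159 329 329
160 329 329
161 329 329
169 322 327
170 323 327
171 323 327
172 323 326
173 323 326
174 323 325
```

apply_moves(
  commands=[0,0,0,0,0,0,0,0,0,0,0,0,0,0,0,0,0,0,0,0,0,0,0,0,0,0,0,0,0,0,0,0,0,0,0,0,0,0,0,0,0,0,0,0,0,0,0,0,0,0,0,0,0,0,0,0,0,0,0,0,0,0,0,0,0,0,0,0,0,0,0,0,0,0,0,0,0,0,0,0,0,0,0,0,0,0,0,0,0,0,0,0,0,0,0,0,0,0,0,0,0,0,0,0,0,0,0,0,0,0,0,0,0,0,0,0,0,0,0,0],
)

```text
clock: 27.55
position: [0.487, -0.2333, 0.2288]
ee_rot: [0.272, -0.585, 0.693, -0.324]
contact_force: [0.4, 0.2, -1.4]
width: 0.0233
```

apply_moves(
  commands=[0,0,0,0,0,0,0,0,0,0,0,0,0,0,0,0,0,0,0,0,0,0,0,0],
)

```text
clock: 27.95
position: [0.4871, -0.2334, 0.2288]
ee_rot: [0.272, -0.585, 0.693, -0.324]
contact_force: [-0.5, 0.1, -2.0]
width: 0.0231
```

Run:
```python
from fit import *
d=np.deg2rad;st=manip.get_state();T0=pose(st);q=st["qpos"];S=np.load("seatpose.npy");S[:3,3]+=.004*SL+.001*N
print(T0.round(4))
m,qq=T0,q
up=T0.copy();up[2,3]+=.12
pre=S.copy();pre[:3,3]+=.06*N
for n,T in((6,up),(12,tool(AZ,d(50),[.50,-.10,.36])),(18,pre),(5,(lambda P:(P.__setitem__((slice(0,3),3),S[:3,3]+.01*N),P)[1])(S.copy()))):
    a=plan(m,T,n);m,qq=sim(m,qq,a,n)
```

```text
[[-0.1687 -0.6336  0.755   0.4871]
 [-0.9857  0.107  -0.1304 -0.2334]
 [ 0.0018 -0.7662 -0.6426  0.2288]
 [ 0.      0.      0.      1.    ]]
6 rows: [0.001, -0.511, -0.428, -0.0, -0.0, -0.0]
 q [-0.97 -0.18  2.03  0.86  0.81  0.31] max step 0.11 maxerr 0.0000 min j5 0.64
12 rows: [-0.371, -0.007, 0.011, -0.0, -0.001, 0.0]
 q [-0.52 -0.25  2.08  0.53  0.54  0.87] max step 0.07 maxerr 0.0000 min j5 0.54
18 rows: [-0.214, 0.038, 0.379, -0.322, 0.001, 0.001]
 q [-0.11  0.36  1.56 -0.    1.22  1.63] max step 0.13 maxerr 0.0000 min j5 0.56
5 rows: [-0.001, -0.213, 0.256, -0.0, 0.0, -0.0]
 q [-0.12  0.44  1.54 -0.    1.17  1.62] max step 0.02 maxerr 0.0000 min j5 1.17
```

Held still for 2.4 s. I'm going back the way I came.

apply_moves(
  commands=[0,-0.51,-0.43,0,0,0,0,-0.51,-0.43,0,0,0,0,-0.51,-0.43,0,0,0,0,-0.51,-0.43,0,0,0,0,-0.51,-0.43,0,0,0,0,-0.51,-0.43,0,0,0,-0.37,-0.01,0.01,0,0,0,-0.37,-0.01,0.01,0,0,0,-0.37,-0.01,0.01,0,0,0,-0.37,-0.01,0.01,0,0,0,-0.37,-0.01,0.01,0,0,0,-0.37,-0.01,0.01,0,0,0,-0.37,-0.01,0.01,0,0,0,-0.37,-0.01,0.01,0,0,0,-0.37,-0.01,0.01,0,0,0,-0.37,-0.01,0.01,0,0,0,-0.37,-0.01,0.01,0,0,0,-0.37,-0.01,0.01,0,0,0,0,0,0,0,0,0],
)

```text
clock: 29.85
position: [0.5139, -0.1007, 0.3484]
ee_rot: [0.272, -0.586, 0.692, -0.322]
contact_force: [-0.5, -0.1, -1.6]
width: 0.0225
```

apply_moves(
  commands=[-0.21,0.04,0.38,-0.32,0,0,-0.21,0.04,0.38,-0.32,0,0,-0.21,0.04,0.38,-0.32,0,0,-0.21,0.04,0.38,-0.32,0,0,-0.21,0.04,0.38,-0.32,0,0,-0.21,0.04,0.38,-0.32,0,0,-0.21,0.04,0.38,-0.32,0,0,-0.21,0.04,0.38,-0.32,0,0,-0.21,0.04,0.38,-0.32,0,0,-0.21,0.04,0.38,-0.32,0,0,-0.21,0.04,0.38,-0.32,0,0,-0.21,0.04,0.38,-0.32,0,0,-0.21,0.04,0.38,-0.32,0,0,-0.21,0.04,0.38,-0.32,0,0,-0.21,0.04,0.38,-0.32,0,0,0,0,0,0,0,0,0,0,0,0,0,0],
)

```text
clock: 31.55
position: [0.5997, -0.0221, 0.1957]
ee_rot: [0.049, -0.643, 0.762, -0.059]
contact_force: [-0.1, 0.1, -1.5]
width: 0.0231
```

Run:
```python
from fit import *
st=manip.get_state();T0=pose(st);q=st["qpos"];S=np.load("seatpose.npy");S[:3,3]+=.004*SL+.001*N
print(T0.round(4),q.round(2))
P=S.copy();P[:3,3]+=.07*N;a=plan(T0,P,5);m,qq=sim(T0,q,a,5)
P=S.copy();P[:3,3]+=.015*N;a=plan(m,P,5);m,qq=sim(m,qq,a,5)
```

```text
[[-0.1688 -0.9743  0.1495  0.5997]
 [-0.9857  0.1666 -0.027  -0.0221]
 [ 0.0014 -0.1519 -0.9884  0.1957]
 [ 0.      0.      0.      1.    ]] [-0.15  0.26  1.63 -0.    1.1   1.59]
5 rows: [-0.148, 0.061, 0.171, -0.199, -0.0, 0.0]
 q [-0.11  0.35  1.56 -0.    1.23  1.63] max step 0.03 maxerr 0.0000 min j5 1.13
5 rows: [-0.001, -0.235, 0.282, -0.0, -0.0, 0.0]
 q [-0.12  0.43  1.54 -0.    1.17  1.62] max step 0.02 maxerr 0.0000 min j5 1.17
```

apply_moves(
  commands=[-0.15,0.06,0.17,-0.2,0,0,-0.15,0.06,0.17,-0.2,0,0,-0.15,0.06,0.17,-0.2,0,0,-0.15,0.06,0.17,-0.2,0,0,-0.15,0.06,0.17,-0.2,0,0,0,0,0,0,0,0,0,-0.23,0.28,0,0,0,0,-0.23,0.28,0,0,0,0,-0.23,0.28,0,0,0,0,0,0,0,0,0],
)

```text
clock: 32.55
position: [0.6175, -0.0023, 0.1428]
ee_rot: [-0.001, -0.645, 0.765, -0.001]
contact_force: [0.3, 1.1, -1.4]
width: 0.0232
```

Run:
```python
from fit import *
st=manip.get_state();T0=pose(st);q=st["qpos"];S=np.load("seatpose.npy");S[:3,3]+=.004*SL+.001*N
D=np.linalg.inv(S)@T0;print((D[:3,3]*1000).round(1),R.from_matrix(D[:3,:3]).as_rotvec().round(3),st["contact_force"].round(1))
P=S.copy();P[:3,3]+=.003*N;a=plan(T0,P,8);m,qq=sim(T0,q,a,8)
# camera check of sideways offset: wand in the current frame vs predicted
s=grab("side","s9.npz");G=cv2.cvtColor(s["frame"],cv2.COLOR_RGB2GRAY);off=T0[:3,3]-np.load("seatpose.npy")[:3,3]
L=np.array([.5353,.0144,.0405])+off;u,v=proj(s,L)[0];print("pred lens px",u.round(1),v.round(1))
ys,xs=np.nonzero(G[int(v)-14:int(v)+10,int(u)-14:int(u)+10]<50);ys+=int(v)-14;xs+=int(u)-14
print("dark lower-right extreme",xs[np.argsort(xs+ys)[-6:]],ys[np.argsort(xs+ys)[-6:]])
```

```text
[ -0.3  23.9 -27.2] [-0.002  0.001  0.   ] [ 0.3  1.1 -1.4]
8 rows: [0.001, -0.092, 0.104, 0.002, -0.001, -0.0]
 q [-0.12  0.45  1.53 -0.    1.16  1.62] max step 0.01 maxerr 0.0000 min j5 1.16
pred lens px 280.7 223.5
dark lower-right extreme [281 282 280 279 282 281] [223 222 224 225 223 224]
```

apply_moves(
  commands=[0,-0.09,0.1,0,0,0,0,-0.09,0.1,0,0,0,0,-0.09,0.1,0,0,0,0,-0.09,0.1,0,0,0,0,-0.09,0.11,0,0,0,0,-0.09,0.11,0,0,0,0,-0.09,0.11,0,0,0,0,-0.1,0.11,0,0,0,0,0,0,0,0,0],
)

```text
clock: 33.5
position: [0.6391, -0.0058, 0.1189]
ee_rot: [0.0, -0.645, 0.764, -0.001]
contact_force: [0.1, 0.6, -1.6]
width: 0.0228
```

apply_moves(
  commands=[0,-0.04,0.05,0,0,0,0,0,0,0,0,0],
)

```text
clock: 33.7
position: [0.6402, -0.0059, 0.118]
ee_rot: [0.0, -0.645, 0.764, -0.002]
contact_force: [-0.3, 0.3, -1.7]
width: 0.0229
```

Run:
```python
from fit import *
st=manip.get_state();T0=pose(st);S=np.load("seatpose.npy");e=T0[:3,3]-S[:3,3];print("rel seat: along %.4f norm %.4f"%(e@SL,e@N),e.round(4),st["contact_force"].round(1))
```

```text
rel seat: along 0.0047 norm 0.0034 [0.0015 0.0003 0.0056] [-0.3  0.3 -1.7]
```

apply_moves(
  commands=[0,-0.04,0.05,0,0,0,0,-0.02,0.02,0,0,0,0,0,0,0,0,0],
)

```text
clock: 34.0
position: [0.642, -0.0062, 0.1159]
ee_rot: [0.0, -0.645, 0.764, -0.002]
contact_force: [1.3, 0.3, -1.3]
width: 0.0229
```

apply_moves(
  commands=[0,-0.02,0.02,0,0,0,0,0,0,0,0,0],
)

```text
clock: 34.2
position: [0.6424, -0.0063, 0.1156]
ee_rot: [0.0, -0.645, 0.764, -0.002]
contact_force: [-1.2, 0.4, 0.8]
width: 0.0227
```

Light contact with the seat, so I'm releasing and then retreating straight up.

apply_moves(
  commands=[0,0,0,0,0,0,0,0,0,0,0,0,0,0,0,0,0,0,0,0,0,0,0,0,0,0,0,0,0,0,0,0,0,0,0,0,0,0,0,0,0,0,0,0,0,0,0,0],
  jaw=1,
)

```text
clock: 35.0
position: [0.6426, -0.0063, 0.1154]
ee_rot: [0.0, -0.645, 0.764, -0.002]
contact_force: [0.7, 0.0, -0.2]
width: 0.0857
```

apply_moves(
  commands=[0,0,-0.3,0,0,0,0,0,-0.3,0,0,0,0,0,-0.4,0,0,0,0,0,-0.5,0,0,0,0,0,-0.6,0,0,0,0,0,-0.6,0,0,0,0,0,-0.6,0,0,0,0,0,-0.6,0,0,0,0,0.6,-0.5,0,0,0,0,0.6,-0.5,0,0,0,0,0.6,-0.5,0,0,0,0,0.6,0,0,0,0,0,0.6,0,0,0,0,0,0.6,0,0,0,0,0,0,0,0,0,0,0,0,0,0,0,0],
)

```text
clock: 36.6
position: [0.5363, 0.0122, 0.2783]
ee_rot: [0.001, -0.645, 0.764, -0.003]
contact_force: [1.0, 0.5, -0.0]
width: 0.0858
```

Run:
```python
from fit import *
st=manip.get_state();print(st["position"].round(3),st["contact_force"].round(1))
s=grab("side","s10.npz")
ref=load("s6.npz")["frame"];f=s["frame"]
# compare wand pixels with the first placing (white + black in the stand region)
def ends(fr):
    h=cv2.cvtColor(fr,cv2.COLOR_RGB2HSV);m=np.zeros(fr.shape[:2],np.uint8);w=cv2.inRange(h,(0,0,110),(180,60,255));m[176:226,234:276]=w[176:226,234:276]
    n,l,q,c=cv2.connectedComponentsWithStats(m);k=np.argsort(q[1:,4])[::-1][:3]+1
    b=np.zeros_like(m);g=cv2.cvtColor(fr,cv2.COLOR_RGB2GRAY);b[214:234,264:282]=(g[214:234,264:282]<55);ys,xs=np.nonzero(b)
    return [(q[i].tolist(),c[i].round(1).tolist()) for i in k],(xs.mean().round(1),ys.mean().round(1),xs.max(),ys.max(),len(xs)) if len(xs) else None
print(ends(ref));print(ends(f))
d=np.abs(f.astype(int)-ref).sum(2);sub=d[170:240,230:285]>90;print("changed px in wand region",sub.sum())
t=grab("top","t10.npz");a=load("top0.npz")["frame"].astype(int)
for n,(x0,y0,x1,y1) in dict(tins=(335,160,430,265),mugbowl=(240,95,330,145),block=(205,248,232,290),spoon=(245,240,325,270)).items():
    print(n,(np.abs(t["frame"][y0:y1,x0:x1].astype(int)-a[y0:y1,x0:x1]).sum(2)>90).sum())
```

```text
[0.536 0.012 0.278] [ 1.   0.5 -0. ]
([([234, 177, 40, 47, 542], [250.1, 198.6]), ([264, 176, 12, 22, 157], [271.0, 188.3]), ([272, 201, 4, 4, 8], [273.5, 202.2])], (np.float64(271.6), np.float64(224.6), np.int64(275), np.int64(229), 50))
([([234, 177, 40, 46, 545], [250.4, 198.0]), ([264, 176, 12, 22, 157], [271.0, 188.3]), ([239, 209, 4, 4, 4], [240.5, 210.5])], (np.float64(272.5), np.float64(224.3), np.int64(276), np.int64(229), 50))
changed px in wand region 250
tins 0
mugbowl 1317
block 592
spoon 354
```

Run:
```python
from fit import *
a=load("side0.npz")["frame"].astype(int);f=load("s10.npz")["frame"].astype(int)
for n,(x0,y0,x1,y1) in dict(mug=(192,192,222,230),bowl=(208,175,245,202),block=(292,275,335,303),spoon=(303,215,340,268),roundtin=(308,178,340,206),sqtin=(303,150,330,178),jar=(278,158,302,198),squeeze=(350,145,368,182)).items():
    d=np.abs(f[y0:y1,x0:x1]-a[y0:y1,x0:x1]).sum(2)>90;ys,xs=np.nonzero(d);print(n,d.sum(),d.size,(xs.min()+x0,ys.min()+y0,xs.max()+x0,ys.max()+y0) if len(xs) else "")
s=load("s10.npz");t=load("t10.npz");print("tcp px",proj(s,[.536,.012,.278]),proj(t,[.536,.012,.278]))
```

```text
mug 0 1140 
bowl 58 999 (np.int64(239), np.int64(180), np.int64(244), np.int64(196))
block 0 1204 
spoon 0 1961 
roundtin 0 896 
sqtin 0 756 
jar 0 960 
squeeze 0 666 
tcp px [[274.57987041 164.82261918]] [[268.64869484 188.63727789]]
```

```bash
python3 -c "
from rig import manip
print(manip.sign_off(), manip.get_state()['clock'])"
```

```text
the job is handed in; nothing more can be done
the job is handed in; nothing more can be done
```

I finished the whole sequence and handed it in at about 36.7 s of the 64 s allowed; the hand-in gives no verdict.

**What I did**
- I gripped the thermometer 59 mm from the lens, lifted it out of the charger and laid it on the wooden stand.
- The first attempt to lower it stopped short because joint 5 was at its 0.11 rad limit. I backed off and came down again with the gripper rolled about 10° around the thermometer's axis, which worked.
- I then gripped it near the tail from straight above and pointed it down at the round lid. I held it still for about 2.4 s, with the lens roughly 6 cm up and the axis an estimated 5 mm or less from the middle.
- I laid it back on the stand with light contact, let go and moved the gripper clear.

**Last checks**
- **On the stand:** the thermometer was within about 1 px of where it lay after the first placing. Triangulated then, the lens was about 6 mm and the tail about 11 mm from my estimated seats, inside the 25 mm limit.
- **Tins and bystanders:** the side view showed no change at either tin, the jar, squeeze bottle, mug, block or spoon. Some pixels at the bowl's edge changed, in the spot where the thermometer's tail now overlaps it.
- **Disagreement:** the top view showed changes around the mug, bowl, block and spoon. I took these to be the arm covering them, because the side view showed them unmoved.
- **Not seen directly:** the 12-picture limit was used up before the lid reading. I checked that pose and everything after it from arm position readings and pixel comparisons.

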